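# Pack the sample carrier under a propped lid

## Task

Pack the blue sample carrier for transport: pull its lid up past the ball catches, swing the red prop rod up from its clip and let the lid down on it so that the rod's end sits in the yellow saddle and holds the lid open. Then stand every green slide box the right way up on its floor, with the lid still propped. Finally take the lid off the rod, lay the rod back down in its clip, and press the lid fully shut past its catches; leave everything else on the worktop as it stands.

Things in the scene. Friction and masses are not known exactly. Their poses are not given: they have to be found in the camera images.
- case: Blue open-topped sample carrier fixed to the worktop, 190 x 320 x 100 mm (x, y, z of its own frame), walls and floor 10 mm, so 170 x 300 mm inside with its inner floor 10 mm up. Origin: centre of its underside, z up. Its front faces its own -x, roughly towards the robot; 'ahead' below means along its -x.
- lid (a joint): Hinge of the white lid (200 x 330 x 20 mm, 14 mm plug below, 0.55 kg), rad: 0 = shut in its two sprung ball catches, grows as it rises. Leans on its stop at 1.74 and stays there; below about 1.58 it sinks shut unless propped. Rests on the rod at 1.43 to 1.48. At the front edge pulling it open takes some 10 N and pressing it shut 5 to 10 N; merely lowered, it rests on the catches at about 0.075, not shut.
- lid_hinge (a point): Middle of the lid's hinge axis, at the carrier's rear top edge, 95 mm behind the carrier's origin and 100 mm up. The axis runs along the carrier's y; opening is a positive turn about +y.
- handle (a point): Middle of the round bar handle on the lid's front edge: 10 mm thick, along y, 110 mm clear between its ends, 30 mm clear between bar and lid. 235 mm from the hinge axis along the lid, 10 mm above its underside plane. Shut, it is 110 mm above the worktop; pinch it from above, one finger ahead, one behind. It may turn in the grip as the lid swings; with the lid up it is on top.
- rod (a joint): Hinge of the red prop rod, rad: 0 = level in its clip, pointing ahead; grows as the free end swings up and then back towards the lid; 1.57 = upright; stop at 1.98. It turns freely: let go beyond upright it falls back to the stop and stays, before upright it falls into the clip. About 1.89 when home in the saddle under the resting lid.
- rod_pivot (a point): Pivot of the prop rod, axis along the carrier's y, at (35, 190, 65) mm in the carrier's frame: 30 mm outside its left-hand (+y) wall and 35 mm below its rim.
- rod_end (a point): Point on the prop rod 119 mm from its pivot, where the 12 mm thick rod bends sideways into its grip; this part goes into the saddle. The black clip, open upwards, holds the rod 42 to 54 mm from the pivot.
- rod_grip (a point): Middle of the rod's grip: a round bar 10 mm thick along the carrier's +y, 80 mm long outwards from rod_end; this point is 47 mm out, 119 mm from the pivot axis. In the clip it lies level, 65 mm above the worktop; pinch it from above, one finger ahead, one behind, and follow the arc about the pivot. It may turn in the grip.
- saddle (a point): Where the rod end's centre sits when home in the yellow saddle under the bracket on the lid's left side: 80 mm from the hinge axis along the lid, 10 mm below its underside. The saddle is a slot 28 mm long along the lid, 14 mm deep. With the rod on its stop, the lid lowered from its stop takes the rod end into the slot at about 1.54; the end slides to the slot's outer wall and carries the lid.
- slidebox0: Green plastic slide box with white label on top, to be packed (two or three of the three are present): 90 x 54 x 46 mm (x, y, z), 0.15 kg. Origin: centre of its underside; z up. Grip it across its 54 mm (y); three fit side by side in the carrier with their long sides along the carrier's x.
- slidebox1: Green plastic slide box with white label on top, to be packed (two or three of the three are present): 90 x 54 x 46 mm (x, y, z), 0.15 kg. Origin: centre of its underside; z up. Grip it across its 54 mm (y); three fit side by side in the carrier with their long sides along the carrier's x.
- slidebox2: Green plastic slide box with white label on top, to be packed (two or three of the three are present): 90 x 54 x 46 mm (x, y, z), 0.15 kg. Origin: centre of its underside; z up. Grip it across its 54 mm (y); three fit side by side in the carrier with their long sides along the carrier's x.
- log_book: Dark blue log book, 210 x 148 x 17 mm. Bystander, to be left where it is. Origin: centre of its underside.
- wash_bottle: White wash bottle with red cap, 68 x 105 x 203 mm. Bystander, to be left where it is. Origin: centre of its underside.
- beaker: Glass beaker, 71 mm across, 92 mm tall. Bystander, to be left where it is. Origin: centre of its underside.
- timer: White timer, 60 x 66 x 18 mm. Bystander, to be left where it is. Origin: centre of its underside.
- tape_roll: Roll of tape, 65 mm across, 19 mm tall. Bystander, to be left where it is. Origin: centre of its underside.
- erlenmeyer: Conical glass flask, 63 mm across, 107 mm tall. Bystander, to be left where it is. Origin: centre of its underside.
- petri_dish: Glass dish, 60 mm across, 13 mm tall. Bystander, to be left where it is. Origin: centre of its underside.
Not all that is in view belongs to the job. Leave any pink or purple look-alike of the slidebox0 alone.

How it is judged:
On the way, in this order (a step that is already met when the one before it is completed fails the run):
1. the lid rests propped open on the rod, the rod's end home in the saddle, the robot clear of both (value of joint lid between 1.36 and 1.53 rad and value of joint rod above 1.7 rad and distance between rod_end and saddle below 0.01 m and contact force between each of the arm, the fingers and lid below 0.2 N and contact force between the fingers and rod below 0.2 N), for 0.3 s.
2. every slide box present stands released and upright inside the carrier, under the lid still propped by the rod (x of slidebox0 in the frame of case between -0.085 and 0.085 m and y of slidebox0 in the frame of case between -0.15 and 0.15 m and z of slidebox0 in the frame of case between 0 and 0.02 m and angle between each of slidebox0, slidebox1, slidebox2's own z axis and vertical below 0.15 rad and contact force between the fingers and slidebox0 below 0.2 N and x of slidebox1 in the frame of case between -0.085 and 0.085 m and y of slidebox1 in the frame of case between -0.15 and 0.15 m and z of slidebox1 in the frame of case between 0 and 0.02 m and contact force between the fingers and slidebox1 below 0.2 N and x of slidebox2 in the frame of case between -0.085 and 0.085 m and y of slidebox2 in the frame of case between -0.15 and 0.15 m and z of slidebox2 in the frame of case between 0 and 0.02 m and contact force between the fingers and slidebox2 below 0.2 N and value of joint lid between 1.36 and 1.53 rad and value of joint rod above 1.7 rad and distance between rod_end and saddle below 0.01 m), for 0.3 s.
3. the rod lies in its clip again, with the lid still up (value of joint rod below 0.08 rad and value of joint lid above 0.6 rad), for 0.2 s.
At the end, for the whole second after the job is handed in: every slide box present stands released inside the carrier on its floor, tilted less than 0.15 rad and at rest; the rod lies in its clip (under 0.08 rad); the lid is shut past its catches (under 0.03 rad) (x of slidebox0 in the frame of case between -0.085 and 0.085 m and y of slidebox0 in the frame of case between -0.15 and 0.15 m and z of slidebox0 in the frame of case between 0 and 0.02 m and angle between each of slidebox0, slidebox1, slidebox2's own z axis and vertical below 0.15 rad and contact force between the fingers and slidebox0 below 0.2 N and x of slidebox1 in the frame of case between -0.085 and 0.085 m and y of slidebox1 in the frame of case between -0.15 and 0.15 m and z of slidebox1 in the frame of case between 0 and 0.02 m and contact force between the fingers and slidebox1 below 0.2 N and x of slidebox2 in the frame of case between -0.085 and 0.085 m and y of slidebox2 in the frame of case between -0.15 and 0.15 m and z of slidebox2 in the frame of case between 0 and 0.02 m and contact force between the fingers and slidebox2 below 0.2 N and value of joint lid below 0.03 rad and value of joint rod below 0.08 rad and linear speed of each of slidebox0, slidebox1, slidebox2 below 0.03 m/s); the robot touches nothing.
It fails at once if a bystander is moved more than 40 mm from its place (distance of any of log_book, wash_bottle, beaker, timer, tape_roll, erlenmeyer, petri_dish from where it was at the start of the episode above 0.04 m).
Of slidebox0, slidebox1, slidebox2 only 2 to 3 are there at a start; the rules pass over those that are not, and their reading is None.
At some moment in a run one of slidebox0, slidebox1, slidebox2 may be knocked a few centimetres aside while the robot is not near it.
It also fails if it takes over 210 s, if anything falls off the work surface, if the arm or the gripper's body presses on something with over 40 N, if the wrist force passes 120 N, or if a joint passes its speed limit or range.

## Robot

A 7-joint arm with a two-finger parallel gripper is mounted at the origin on a cart in front of the work surface, level with it; the furniture and walls round the work are solid. World frame = base frame: x ahead of the robot, y to its left, z up, the work surface at z = 0. Lengths are in m, angles in rad, forces in N, time in s.
With the tool pointing down it reaches from about 0.425 to 0.925 m from the base axis. Payload 6.8 kg.
Tool frame: the origin (TCP) lies between the finger pads; the fingertips stand r.tcp_to_tips ahead of it and the grasp point (between the pads) lies 3 mm ahead of it (r.tcp_to_tips is the distance from the TCP to the fingertips, in m); z points along the fingers, y is the line along which they close (so a half turn about z gives the same grasp; the last joint's range is limited). The gripper opens to 85 mm and grips with 20 to 120 N. Pads are 22 mm wide; open, the fingers measure 114 mm over their backs; the gripper's body (76 mm by 85 mm) begins 54 mm behind the grasp point. The pads swing forward as they close: fully open they stand 13 mm farther back than shut.
Start: joints at [-1.366, 0.477, 0.022, 1.555, -0.011, 1.109, -0.083], TCP at [0.208, 0.642, 0.253] pointing down, gripper open.
Joint ranges: [-2.96, 2.96], [-0.34, 2.1], [-1.41, 1.46], [0.24, 2.44], [-1.37, 4.51], [0.17, 1.92], [-2.96, 2.96]. Speed limits (rad/s): [2.39, 2.39, 3.14, 3.14, 3.14, 3.14, 3.14].

## Interface

Orientations are given as a rotation vector (axis times angle).
In Python, from bench import r gives the robot as it stands. The module is installed in compiled form; this text tells all that it offers.
- The arm moves only by the tool step_arm, never from a script. Its argument "moves" is a list of rows, each an object of numbers: "rx", "ry", "rz": the turn, a rotation vector about the tool's x, y, z in degrees; "dx", "dy", "dz": the shift along the tool's x, y, z in mm; "gripper": the opening, from -1 (shut) to 1 (fully open). In form: [{"rx": .., "ry": .., "rz": .., "dx": .., "dy": .., "dz": .., "gripper": ..}, ...]. A call has 1 to 20 rows; each row shifts and turns the commanded pose from where the row before left it, along the tool's axes as they then stand; what a row does not reach is not made up. A row lasts 1/8 s, in which the tool goes at most 62.5 mm and 10.7 degrees, less where a joint would pass 70% of its speed; a pose out of reach is approached as far as the arm can. A call is refused whole if a number of a shift passes 62.5 or a number of a turn 10.7, either way. A call with a gripper value outside its range is refused whole. The fingers move at their own pace and stop on an object; "grip_force" is the grip in N (left out, the last holds). Time passes only in rows, so rows that do not move let the fingers close. It gives the time, the measured TCP pose, the force, the opening and the grip force at its end, in the units of the state.
- r.get_obs(): the state, without advancing time (a new reading comes with each control period).
- r.grab_frame(name): name is "side" or "top" or "wrist"; returns the picture (480x640x3 uint8, blue, green, red); there is no depth.
- r.camera_info(name): a dict with "mtx" (3x3 intrinsics, pixels), "rvec" (rotation vector, rad) and "tvec" (3), from world to camera coordinates, as OpenCV has them. Camera axes: x right, y down, z forward; pixel columns grow to the right and rows downward; lengths in m; the calibration is good to about 2 mm. The wrist camera is an equidistant fisheye: a pixel r from the principal point sees the ray r / f radians off the axis. A picture is of the moment at which its call begins: read the wrist's pose just before it. camera_info takes no time and is no camera call; for the wrist camera it gives the pose at the moment of the call.
- r.hand_in(): hands the job in; it is judged then, once.
The state is a dict: "clock": time; "joints": joint angles; "qvel": joint speeds; "tau": joint torques, N m; "tcp_pos": TCP position; "orientation": TCP orientation; "contact_force": force on the tool from outside, world axes, zero at the start; "moment": the same for the moment, N m; "grip_width": finger opening in m; "gripper_force": force on a finger pad.
Only numpy, scipy, OpenCV 4.12 (cv2) and the standard library are available. Lean on these libraries where they do the work, as an engineer would, in place of code of your own. Each camera call takes 0.05 s, during which the arm holds its last target. There are 200 camera calls.

## Working session

There is one attempt and no reset: what is moved stays moved. The work goes in short steps, Python scripts to look and compute and a tool call to move; the robot and the scene stay as the last step left them, time stands still between calls to the robot, and variables do not carry over. Pictures are saved under pics/ and viewed, at most 14 in all, crops included, and the job is handed in when it is done.

Besides the shell and the picture viewer there is one more tool, called as name(argument=value, ...), one argument or row to a line, values as JSON. step_arm: Moves the arm, as the interface text tells. Its arguments: {"type":"object","properties":{"moves":{"type":"array","items":{"type":"object","properties":{"rx":{"type":"number"},"ry":{"type":"number"},"rz":{"type":"number"},"dx":{"type":"number"},"dy":{"type":"number"},"dz":{"type":"number"},"gripper":{"type":"number"}}}},"grip_force":{"type":"number"}},"required":["moves"]}

```bash
mkdir -p pics
python3 - <<'E'
from bench import r
import cv2,numpy as np
o=r.get_obs();print({k:np.round(v,3).tolist() for k,v in o.items()});print(r.tcp_to_tips)
for n in("top","side"):
    f=r.grab_frame(n);cv2.imwrite(f"pics/{n}0.png",f)
    c=r.camera_info(n);R=cv2.Rodrigues(np.array(c["rvec"]))[0];print(n,np.round(c["mtx"],1).tolist(),np.round(-R.T@np.array(c["tvec"]).ravel(),3),np.round(R,2).tolist())
E
```

```text
{'clock': 0.0, 'joints': [-1.366, 0.478, 0.022, 1.556, -0.011, 1.109, -0.083], 'qvel': [-0.001, 0.001, -0.002, -0.0, 0.001, -0.001, -0.001], 'tau': [0.002, -59.646, 1.608, -28.12, 0.012, 0.009, -0.0], 'tcp_pos': [0.208, 0.642, 0.252], 'orientation': [-0.489, -3.103, 0.003], 'contact_force': [0.272, 0.125, -0.416], 'moment': [-0.013, 0.078, -0.012], 'gripper_force': 0.0, 'grip_width': 0.085}
0.022
top [[433.9, 0.0, 309.2], [0.0, 433.9, 231.7], [0.0, 0.0, 1.0]] [ 0.404 -0.054  1.402] [[0.01, -1.0, 0.0], [-1.0, -0.01, -0.07], [0.07, -0.0, -1.0]]
side [[477.4, 0.0, 319.2], [0.0, 477.4, 243.8], [0.0, 0.0, 1.0]] [0.474 1.213 0.813] [[-1.0, -0.02, 0.0], [-0.01, 0.48, -0.88], [0.02, -0.88, -0.48]]
```

View pics/top0.png

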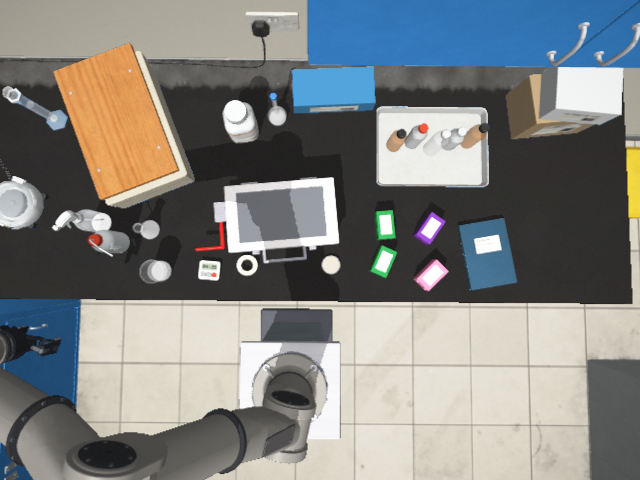

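View pics/side0.png

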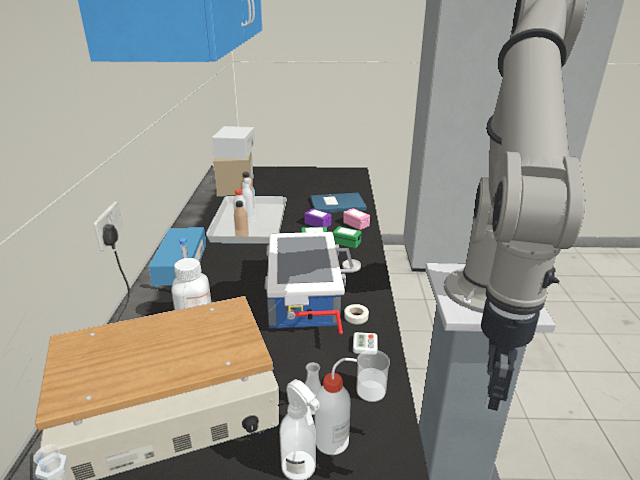

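The top view shows the lid around (225–340, 178–255), the handle at about (285, 255) and the red rod at (195–225, 222–250). There are two green boxes, at (385, 224) and (383, 262). The purple box (430, 228) and pink box (431, 275) are decoys, so I'll leave them. I'll confirm this with an enlarged crop and measure.

```bash
cat > h.py <<'E'
from bench import r
import cv2,numpy as np
from scipy.spatial.transform import Rotation as Ro
def cam(n):
    c=r.camera_info(n);K=np.array(c["mtx"]);R=cv2.Rodrigues(np.array(c["rvec"]))[0];t=np.array(c["tvec"]).ravel();return K,R,t
def ray(n,uv,c=None):
    K,R,t=c or cam(n);uv=np.atleast_2d(uv).astype(float)
    p=np.c_[(uv-K[:2,2])/K[[0,1],[0,1]],np.ones(len(uv))]
    if n=="wrist":
        d=p[:,:2];a=np.linalg.norm(d,axis=1)+1e-9;p=np.c_[d/a[:,None]*np.sin(a)[:,None],np.cos(a)]
    return -R.T@t,p@R
def plane(n,uv,z,c=None):
    o,d=ray(n,uv,c);return o+d*((z-o[2])/d[:,2:])
def mask(f,lo,hi):
    return cv2.inRange(cv2.cvtColor(f,cv2.COLOR_BGR2HSV),np.array(lo),np.array(hi))
def st():
    o=r.get_obs();print(o["clock"],np.round(o["tcp_pos"],4),np.round(o["orientation"],3),'F',np.round(o["contact_force"],1),'w',round(o["grip_width"],4),o["gripper_force"])
    return o
E
python3 - <<'E'
from h import *
f=cv2.imread("pics/top0.png")
cv2.imwrite("pics/crop1.png",cv2.resize(f[165:300,185:450],None,fx=3,fy=3,interpolation=cv2.INTER_CUBIC))
g=mask(f,(45,80,50),(80,255,255))
for c in cv2.findContours(g,0,2)[0]:
    if cv2.contourArea(c)<60: continue
    b=cv2.boxPoints(cv2.minAreaRect(c));w=plane("top",b,.046);print("green",b.round(1).tolist(),w[:,:2].round(3).tolist(),np.linalg.norm(w-np.roll(w,1,0),axis=1).round(3),w.mean(0).round(3))
m=mask(f,(0,0,170),(180,50,255));m[:,:223]=0;m[:,345:]=0;m[:172]=0;m[258:]=0
cs=[c for c in cv2.findContours(m,0,2)[0]];c=max(cs,key=cv2.contourArea)
b=cv2.boxPoints(cv2.minAreaRect(c));w=plane("top",b,.12);print("lid",b.round(1).tolist(),w.round(3).tolist(),np.linalg.norm(w-np.roll(w,1,0),axis=1).round(3),w.mean(0).round(3))
red=mask(f,(0,150,80),(8,255,255))|mask(f,(172,150,80),(180,255,255))
for c in cv2.findContours(red,0,2)[0]:
    if cv2.contourArea(c)>30: print("red",cv2.boundingRect(c),cv2.contourArea(c))
E
```

```text
green [[368.1000061035156, 270.8999938964844], [380.0, 243.60000610351562], [397.6000061035156, 251.3000030517578], [385.70001220703125, 278.6000061035156]] [[0.376, -0.242], [0.461, -0.28], [0.437, -0.334], [0.352, -0.297]] [0.059 0.093 0.06  0.093] [ 0.406 -0.288  0.046]
green [[373.29998779296875, 210.8000030517578], [392.79998779296875, 209.0], [395.5, 238.6999969482422], [376.0, 240.5]] [[0.564, -0.259], [0.57, -0.32], [0.477, -0.328], [0.471, -0.267]] [0.094 0.062 0.094 0.061] [ 0.52  -0.294  0.046]
lid [[220.0, 186.10000610351562], [333.0, 176.10000610351562], [339.5, 250.39999389648438], [226.60000610351562, 260.3999938964844]] [[0.626, 0.209, 0.12], [0.658, -0.127, 0.12], [0.437, -0.148, 0.12], [0.405, 0.185, 0.12]] [0.222 0.338 0.223 0.334] [0.532 0.03  0.12 ]
red (88, 234, 14, 12) 77.0
red (195, 222, 30, 29) 169.5
red (419, 124, 9, 9) 49.5
```

View pics/crop1.png

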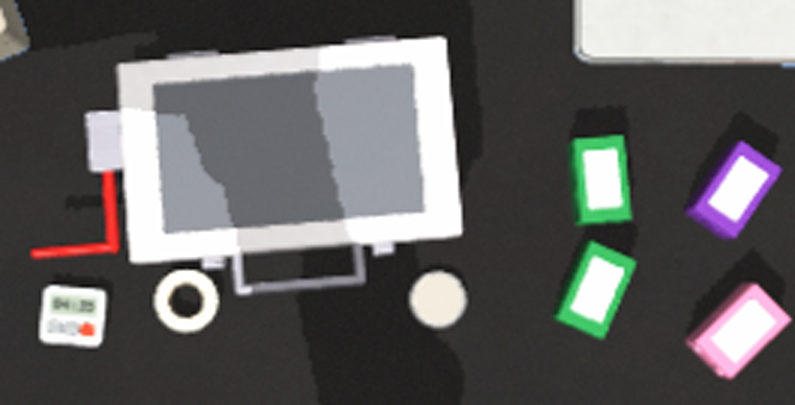

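The crop confirms two upright green boxes, with labels on top, at about (601, 180) and (596, 290). The handle bar runs from (240, 290) to (362, 283). The rod bends at (113, 249) and its grip runs to (32, 253).

Run:
```python
from h import *
u=lambda p:np.array(p)/3+[185,165]-0.33
l=plane("top",u([[118,64],[446,38],[462,236],[131,262]]),.12)
print(l.round(4).tolist(),l.mean(0)); e=lambda a,b:(l[a]-l[b])
for a,b in((0,1),(3,2),(0,3),(1,2)):print(a,b,np.linalg.norm(e(a,b)),np.degrees(np.arctan2(*e(a,b)[1::-1])))
h=plane("top",u([[240,290],[362,283],[301,286.5]]),.11);print("handle",h.round(4).tolist())
g=plane("top",u([[113,249],[32,253],[110,172]]),.065);print("rod",g.round(4).tolist())
x=e(0,3)+e(1,2);y=e(0,1)+e(3,2);th=np.arctan2(y[1],y[0])-np.pi/2;print("yaw",th,np.arctan2(x[1],x[0]))
x=np.array([np.cos(th),np.sin(th)]);y=np.array([-x[1],x[0]])
print("origin via lid ctr",l.mean(0)[:2]+x*.005,"via handle",h[2][:2]+x*(.235-.095), "via rodend",g[0][:2]-x*(.035-.119)-y*.19)
# wait: lid spans x from -? hinge at +95
```

```text
[[0.6262, 0.1975, 0.12], [0.6549, -0.1284, 0.12], [0.4577, -0.1449, 0.12], [0.4297, 0.1806, 0.12]] [0.54213746 0.02618239 0.12      ]
0 1 0.3271613582763819 95.03608825717289
3 2 0.32671207900716026 94.91983325460916
0 3 0.19719125309250882 4.905057007471176
1 2 0.19785569754137447 4.775197557436018
handle [[0.403, 0.074, 0.11], [0.4108, -0.0467, 0.11], [0.4069, 0.0137, 0.11]]
rod [[0.444, 0.2094, 0.065], [0.4393, 0.2924, 0.065], [0.5233, 0.2142, 0.065]]
yaw 0.08688250230413308 0.08447425125850132
origin via lid ctr [0.5471186  0.02661626] via handle [0.54640536 0.0258578 ] via rodend [0.54419823 0.02740833]
```

step_arm(
  moves=[
    {"rz": 9.6,"dz": -20,"gripper": -0.45},
    {"rz": 9.6,"dz": -20},
    {"rz": 9.6,"dz": -10},
    {"rz": 9.6},
    {"rz": 9.6},
    {"rz": 9.6},
    {"rz": 9.6},
    {"dx": -40,"dy": 30},
    {"dx": -50,"dy": 30},
    {"dx": -50,"dy": 30},
    {"dx": -50,"dy": 30},
    {"dx": -50,"dy": 20},
    {"dx": -50,"dy": 20},
    {"dx": -50,"dy": 20},
    {"dx": -50,"dy": 10},
    {"dx": -50},
    {"dx": -50,"dy": 0},
    {"dx": -50,"dy": 0},
    {"dx": -50,"dy": 0},
    {"dx": -50},
  ],
)

```text
invalid input at $.moves[0]: expected keys rx, ry, rz, dx, dy, dz, gripper
```

step_arm(
  moves=[
    {"rx": 0,"ry": 0,"rz": 9.6,"dx": 0,"dy": 0,"dz": -20,"gripper": -0.45},
    {"rx": 0,"ry": 0,"rz": 9.6,"dx": 0,"dy": 0,"dz": -20,"gripper": -0.45},
    {"rx": 0,"ry": 0,"rz": 9.6,"dx": 0,"dy": 0,"dz": -10,"gripper": -0.45},
    {"rx": 0,"ry": 0,"rz": 9.6,"dx": 0,"dy": 0,"dz": 0,"gripper": -0.45},
    {"rx": 0,"ry": 0,"rz": 9.6,"dx": 0,"dy": 0,"dz": 0,"gripper": -0.45},
    {"rx": 0,"ry": 0,"rz": 9.6,"dx": 0,"dy": 0,"dz": 0,"gripper": -0.45},
    {"rx": 0,"ry": 0,"rz": 9.6,"dx": 0,"dy": 0,"dz": 0,"gripper": -0.45},
    {"rx": 0,"ry": 0,"rz": 0,"dx": -40,"dy": 30,"dz": 0,"gripper": -0.45},
    {"rx": 0,"ry": 0,"rz": 0,"dx": -50,"dy": 30,"dz": 0,"gripper": -0.45},
    {"rx": 0,"ry": 0,"rz": 0,"dx": -50,"dy": 30,"dz": 0,"gripper": -0.45},
    {"rx": 0,"ry": 0,"rz": 0,"dx": -50,"dy": 30,"dz": 0,"gripper": -0.45},
    {"rx": 0,"ry": 0,"rz": 0,"dx": -50,"dy": 30,"dz": 0,"gripper": -0.45},
    {"rx": 0,"ry": 0,"rz": 0,"dx": -50,"dy": 20,"dz": 0,"gripper": -0.45},
    {"rx": 0,"ry": 0,"rz": 0,"dx": -50,"dy": 20,"dz": 0,"gripper": -0.45},
    {"rx": 0,"ry": 0,"rz": 0,"dx": -50,"dy": 10,"dz": 0,"gripper": -0.45},
    {"rx": 0,"ry": 0,"rz": 0,"dx": -50,"dy": 0,"dz": 0,"gripper": -0.45},
    {"rx": 0,"ry": 0,"rz": 0,"dx": -50,"dy": 0,"dz": 0,"gripper": -0.45},
    {"rx": 0,"ry": 0,"rz": 0,"dx": -50,"dy": -20,"dz": 0,"gripper": -0.45},
    {"rx": 0,"ry": 0,"rz": 0,"dx": -50,"dy": -30,"dz": 0,"gripper": -0.45},
    {"rx": 0,"ry": 0,"rz": 0,"dx": -50,"dy": 0,"dz": 0,"gripper": -0.45},
  ],
)

```text
clock: 2.6
tcp_pos: [0.4096, 0.0157, 0.3028]
orientation: [-2.123, -2.314, -0.0]
contact_force: [1.3, -0.7, -0.4]
grip_width: 0.0237
gripper_force: 0.0
```

```bash
cat >> h.py <<'E'
C0=np.array([.5455,.0265,0]);TH=.086
RC=Ro.from_euler('z',TH).as_matrix()
def tgt(p,z=None,o=None):
    """case-frame target (m) of the grasp point (3mm ahead of the TCP) -> tool dx,dy,dz mm"""
    o=o or r.get_obs();R=Ro.from_rotvec(o["orientation"]).as_matrix()
    g=np.array(o["tcp_pos"])+R[:,2]*.003;w=C0+RC@np.array(p)
    print("here(case)",(RC.T@(g-C0)).round(4),"-> d(tool mm)",(R.T@(w-g)*1000).round(1))
def tool():
    o=st();R=Ro.from_rotvec(o["orientation"]).as_matrix();print("tool axes in case\n",(RC.T@R).round(3).T, "j",np.round(o["joints"],2))
E
python3 - <<'E'
from h import *
tool();tgt([-.14,0,.11])
E
```

```text
2.6 [0.4096 0.0157 0.3028] [-2.123 -2.314 -0.   ] F [ 1.3 -0.7 -0.4] w 0.0237 0.0
tool axes in case
 [[-0.     1.     0.002]
 [ 1.     0.    -0.001]
 [-0.001  0.002 -1.   ]] j [-0.84 -0.08  0.63  2.11  0.05  1.09 -0.15]
here(case) [-0.1364  0.0009  0.2998] -> d(tool mm) [ -1.2  -3.4 189.8]
```

step_arm(
  moves=[
    {"rx": 0,"ry": 0,"rz": 0,"dx": -1,"dy": -3,"dz": 40,"gripper": -0.45},
    {"rx": 0,"ry": 0,"rz": 0,"dx": 0,"dy": 0,"dz": 40,"gripper": -0.45},
    {"rx": 0,"ry": 0,"rz": 0,"dx": 0,"dy": 0,"dz": 30,"gripper": -0.45},
    {"rx": 0,"ry": 0,"rz": 0,"dx": 0,"dy": 0,"dz": 0,"gripper": -0.45},
  ],
)

```text
clock: 3.1
tcp_pos: [0.4069, 0.0155, 0.1918]
orientation: [-2.124, -2.312, 0.008]
contact_force: [-0.2, -0.1, 0.6]
grip_width: 0.0236
gripper_force: 0.0
```

Run:
```python
from h import *
tool();tgt([-.14,0,.11])
c=cam("wrist");np.savez("w1.npz",K=c[0],R=c[1],t=c[2]);cv2.imwrite("pics/w1.png",r.grab_frame("wrist"));print(c[0],-c[1].T@c[2])
```

```text
3.1 [0.4069 0.0155 0.1918] [-2.124 -2.312  0.008] F [-0.2 -0.1  0.6] w 0.0236 0.0
tool axes in case
 [[ 0.001  1.    -0.002]
 [ 1.    -0.001 -0.005]
 [-0.005 -0.002 -1.   ]] j [-0.81  0.12  0.67  2.25 -0.1   0.8   0.02]
here(case) [-0.139   0.001   0.1888] -> d(tool mm) [-0.8 -0.6 78.8]
[[371.64829954   0.         317.77765134]
 [  0.         371.64829954 233.75974576]
 [  0.           0.           1.        ]] [0.40017025 0.09292153 0.31167188]
```

View pics/w1.png

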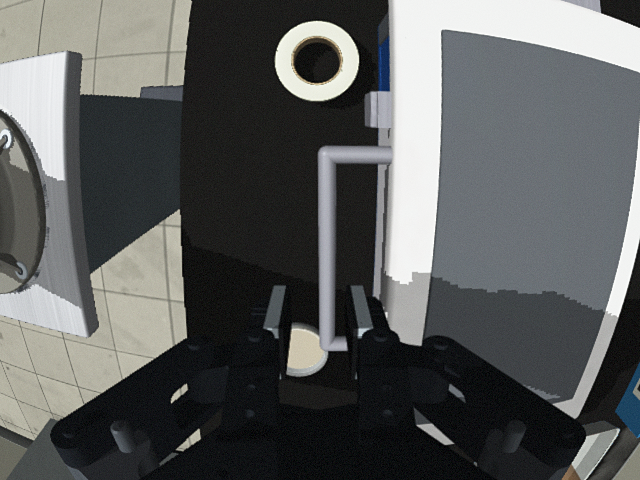

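The bar shows at column 327, rows 150–348, between the fingers (pads at columns 285 and 352).

Run:
```python
from h import *
d=np.load("w1.npz");c=(d["K"],d["R"],d["t"])
p=plane("wrist",[[326,155],[327.5,250],[328.5,343]],.11,c);print(((p-C0)@RC).round(4))
```

```text
[[-0.1356  0.059   0.11  ]
 [-0.1345  0.0045  0.11  ]
 [-0.1333 -0.0602  0.11  ]]
```

step_arm(
  moves=[
    {"rx": 0,"ry": 0,"rz": 0,"dx": -1,"dy": 3,"dz": 25,"gripper": -0.45},
    {"rx": 0,"ry": 0,"rz": 0,"dx": 0,"dy": 0,"dz": 25,"gripper": -0.45},
    {"rx": 0,"ry": 0,"rz": 0,"dx": 0,"dy": 0,"dz": 15,"gripper": -0.45},
    {"rx": 0,"ry": 0,"rz": 0,"dx": 0,"dy": 0,"dz": 13,"gripper": -0.45},
    {"rx": 0,"ry": 0,"rz": 0,"dx": 0,"dy": 0,"dz": 0,"gripper": -0.45},
    {"rx": 0,"ry": 0,"rz": 0,"dx": 0,"dy": 0,"dz": 0,"gripper": -0.45},
  ],
)

```text
clock: 3.9
tcp_pos: [0.4123, 0.0155, 0.116]
orientation: [2.125, 2.314, 0.002]
contact_force: [0.2, 0.0, 0.1]
grip_width: 0.0234
gripper_force: 0.0
```

```bash
sed -i 's/\[.5455,.0265,0\]/[.5475,.0265,0]/' h.py
python3 - <<'E'
from h import *
tool();tgt([-.14,0,.11])
E
```

```text
3.9 [0.4123 0.0155 0.116 ] [2.125e+00 2.314e+00 2.000e-03] F [0.2 0.  0.1] w 0.0234 0.0
tool axes in case
 [[ 0.001  1.     0.001]
 [ 1.    -0.001  0.001]
 [ 0.001  0.001 -1.   ]] j [-0.7   0.3   0.6   2.31 -0.3   0.6   0.21]
here(case) [-0.1356  0.0006  0.113 ] -> d(tool mm) [-0.6 -4.4  3. ]
```

step_arm(
  grip_force=30,
  moves=[
    {"rx": 0,"ry": 0,"rz": 0,"dx": 0,"dy": 0,"dz": 2,"gripper": -0.6},
    {"rx": 0,"ry": 0,"rz": 0,"dx": 0,"dy": 0,"dz": 0,"gripper": -0.8},
    {"rx": 0,"ry": 0,"rz": 0,"dx": 0,"dy": 0,"dz": 0,"gripper": -1},
    {"rx": 0,"ry": 0,"rz": 0,"dx": 0,"dy": 0,"dz": 0,"gripper": -1},
    {"rx": 0,"ry": 0,"rz": 0,"dx": 0,"dy": 0,"dz": 0,"gripper": -1},
  ],
)

```text
clock: 4.53
tcp_pos: [0.4119, 0.0155, 0.1135]
orientation: [-2.125, -2.314, -0.001]
contact_force: [-1.1, 0.7, 6.4]
grip_width: 0.0089
gripper_force: 29.5
```

Run:
```python
import numpy as np
t=np.r_[0,.04,.1,np.linspace(.2,1.7,16)]
x=-235*np.cos(t)+10*np.sin(t);z=235*np.sin(t)+10*np.cos(t)
for a,b,c in zip(t[1:],np.diff(x),-np.diff(z)):print(round(a,2),round(b,1),round(c,1))
```

```text
0.04 0.6 -9.4
0.1 1.6 -14.0
0.2 4.5 -23.1
0.3 6.8 -22.5
0.4 9.0 -21.7
0.5 11.1 -20.7
0.6 13.1 -19.5
0.7 15.0 -18.1
0.8 16.7 -16.5
0.9 18.3 -14.8
1.0 19.7 -12.9
1.1 20.9 -10.8
1.2 21.8 -8.7
1.3 22.6 -6.5
1.4 23.1 -4.2
1.5 23.4 -1.8
1.6 23.5 0.5
1.7 23.3 2.9
```

step_arm(
  grip_force=50,
  moves=[
    {"rx": 0,"ry": 0,"rz": 0,"dx": 0,"dy": 0.6,"dz": -9.4,"gripper": -1},
    {"rx": 0,"ry": 0,"rz": 0,"dx": 0,"dy": 1.6,"dz": -14,"gripper": -1},
    {"rx": 0,"ry": 0,"rz": 0,"dx": 0,"dy": 4.5,"dz": -23,"gripper": -1},
    {"rx": 0,"ry": 0,"rz": 0,"dx": 0,"dy": 7,"dz": -22.5,"gripper": -1},
    {"rx": 0,"ry": 0,"rz": 0,"dx": 0,"dy": 9,"dz": -21.7,"gripper": -1},
    {"rx": 0,"ry": 0,"rz": 0,"dx": 0,"dy": 11,"dz": -20.7,"gripper": -1},
  ],
)

```text
clock: 5.28
tcp_pos: [0.4443, 0.0185, 0.2257]
orientation: [-2.124, -2.312, 0.001]
contact_force: [3.0, 4.1, -7.4]
grip_width: 0.0086
gripper_force: 48.4
```

step_arm(
  moves=[
    {"rx": 0,"ry": 0,"rz": 0,"dx": 0,"dy": 13,"dz": -19.5,"gripper": -1},
    {"rx": 0,"ry": 0,"rz": 0,"dx": 0,"dy": 15,"dz": -18,"gripper": -1},
    {"rx": 0,"ry": 0,"rz": 0,"dx": 0,"dy": 16.7,"dz": -16.5,"gripper": -1},
    {"rx": 0,"ry": 0,"rz": 0,"dx": 0,"dy": 18.3,"dz": -14.8,"gripper": -1},
    {"rx": 0,"ry": 0,"rz": 0,"dx": 0,"dy": 19.7,"dz": -12.9,"gripper": -1},
    {"rx": 0,"ry": 0,"rz": 0,"dx": 0,"dy": 20.9,"dz": -10.8,"gripper": -1},
    {"rx": 0,"ry": 0,"rz": 0,"dx": 0,"dy": 21.8,"dz": -8.7,"gripper": -1},
    {"rx": 0,"ry": 0,"rz": 0,"dx": 0,"dy": 22.6,"dz": -6.5,"gripper": -1},
    {"rx": 0,"ry": 0,"rz": 0,"dx": 0,"dy": 23,"dz": -4.2,"gripper": -1},
    {"rx": 0,"ry": 0,"rz": 0,"dx": 0,"dy": 23.4,"dz": -1.8,"gripper": -1},
    {"rx": 0,"ry": 0,"rz": 0,"dx": 0,"dy": 23.5,"dz": 0.5,"gripper": -1},
    {"rx": 0,"ry": 0,"rz": 0,"dx": 0,"dy": 23,"dz": 3,"gripper": -1},
    {"rx": 0,"ry": 0,"rz": 0,"dx": 0,"dy": 0,"dz": 0,"gripper": -1},
  ],
)

```text
clock: 6.9
tcp_pos: [0.6866, 0.0407, 0.3366]
orientation: [2.123, 2.315, 0.004]
contact_force: [0.3, 4.6, 3.9]
grip_width: 0.0081
gripper_force: 51.7
```

Run:
```python
from h import *
tool();tgt([-.14,0,.11])
```

```text
6.9 [0.6866 0.0407 0.3366] [2.123 2.315 0.004] F [0.3 4.6 3.9] w 0.0081 51.71416997909546
tool axes in case
 [[-0.001  1.     0.001]
 [ 1.     0.001  0.002]
 [ 0.002  0.001 -1.   ]] j [-0.59  0.51  0.68  1.45 -0.32  1.29  0.2 ]
here(case) [0.1398 0.0022 0.3336] -> d(tool mm) [  -2.2 -280.3  223. ]
```

step_arm(
  moves=[
    {"rx": 0,"ry": 0,"rz": 0,"dx": 0,"dy": 0,"dz": 0,"gripper": -0.4},
    {"rx": 0,"ry": 0,"rz": 0,"dx": 0,"dy": 0,"dz": 0,"gripper": -0.4},
    {"rx": 0,"ry": 0,"rz": 0,"dx": 0,"dy": 0,"dz": -20,"gripper": -0.4},
    {"rx": 0,"ry": 0,"rz": 0,"dx": 0,"dy": 0,"dz": -40,"gripper": -0.4},
    {"rx": 0,"ry": 0,"rz": 0,"dx": 0,"dy": -40,"dz": 0,"gripper": -0.4},
    {"rx": 0,"ry": 0,"rz": 0,"dx": 30,"dy": -45,"dz": 0,"gripper": -0.4},
    {"rx": 0,"ry": 0,"rz": 0,"dx": 40,"dy": -40,"dz": 0,"gripper": -0.4},
    {"rx": 0,"ry": 0,"rz": 0,"dx": 45,"dy": -40,"dz": 0,"gripper": -0.4},
    {"rx": 0,"ry": 0,"rz": 0,"dx": 45,"dy": -40,"dz": 25,"gripper": -0.4},
    {"rx": 0,"ry": 0,"rz": 0,"dx": 45,"dy": -20,"dz": 40,"gripper": -0.4},
    {"rx": 0,"ry": 0,"rz": 0,"dx": 30,"dy": 0,"dz": 50,"gripper": -0.4},
    {"rx": 0,"ry": 0,"rz": 0,"dx": 0,"dy": 0,"dz": 50,"gripper": -0.4},
    {"rx": 0,"ry": 0,"rz": 0,"dx": 0,"dy": 0,"dz": 50,"gripper": -0.4},
    {"rx": 0,"ry": 0,"rz": 0,"dx": 0,"dy": 0,"dz": 0,"gripper": -0.4},
  ],
)

```text
clock: 8.65
tcp_pos: [0.441, 0.2491, 0.1789]
orientation: [-2.126, -2.313, 0.012]
contact_force: [0.0, -0.9, 0.5]
grip_width: 0.0259
gripper_force: 0.0
```

```bash
sed -i 's/\[.5475,.0265,0\];TH=.086/[.5505,.0278,0];TH=.089/' h.py
python3 - <<'E'
from h import *
tool();tgt([-.084,.237,.065])
c=cam("wrist");f=r.grab_frame("wrist");cv2.imwrite("pics/w2.png",f)
m=mask(f,(0,130,60),(8,255,255))|mask(f,(172,130,60),(180,255,255))
c0=max(cv2.findContours(m,0,2)[0],key=cv2.contourArea);print(cv2.boundingRect(c0))
ys,xs=np.nonzero(cv2.drawContours(np.zeros_like(m),[c0],-1,255,-1))
for row in range(ys.min(),ys.max()+1,15):
    s=xs[ys==row];p=plane("wrist",[[s.min(),row],[s.max(),row],[s.mean(),row]],.065,c);print(row,s.min(),s.max(),((p-C0)@RC).round(4)[:,:2].tolist())
E
```

```text
8.65 [0.441  0.2491 0.1789] [-2.126 -2.313  0.012] F [ 0.  -0.9  0.5] w 0.0259 0.0
tool axes in case
 [[ 0.002  1.    -0.005]
 [ 1.    -0.002 -0.006]
 [-0.006 -0.005 -1.   ]] j [-1.09  0.33  0.55  2.05 -0.23  0.83 -0.33]
here(case) [-0.087   0.2309  0.1759] -> d(tool mm) [  6.6   3.6 110.9]
(318, 171, 161, 131)
171 325 327 [[-0.0838, 0.2754], [-0.0825, 0.2754], [-0.0831, 0.2754]]
186 318 333 [[-0.0882, 0.2657], [-0.0786, 0.2657], [-0.0834, 0.2657]]
201 318 333 [[-0.0882, 0.2559], [-0.0786, 0.2559], [-0.0834, 0.2559]]
216 318 333 [[-0.0882, 0.2458], [-0.0785, 0.2459], [-0.0834, 0.2458]]
231 318 333 [[-0.0883, 0.2356], [-0.0784, 0.2356], [-0.0833, 0.2356]]
246 318 333 [[-0.0883, 0.2251], [-0.0783, 0.2251], [-0.0833, 0.2251]]
261 319 333 [[-0.0876, 0.2143], [-0.0781, 0.2143], [-0.0829, 0.2143]]
276 319 333 [[-0.0876, 0.2031], [-0.078, 0.2031], [-0.0828, 0.2031]]
291 318 478 [[-0.0883, 0.1916], [0.0314, 0.1887], [-0.0279, 0.1908]]
```

View pics/w2.png

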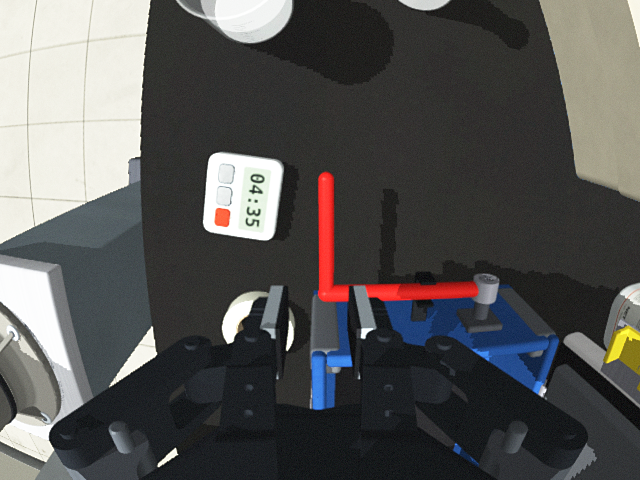

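The rod lies at x = -0.083, y = 0.19–0.275 in the carrier frame, as the task describes. Now I'll grip it.

step_arm(
  grip_force=40,
  moves=[
    {"rx": 0,"ry": 0,"rz": 0,"dx": 10,"dy": 4,"dz": 35,"gripper": -0.4},
    {"rx": 0,"ry": 0,"rz": 0,"dx": 0,"dy": 0,"dz": 35,"gripper": -0.4},
    {"rx": 0,"ry": 0,"rz": 0,"dx": 0,"dy": 0,"dz": 25,"gripper": -0.4},
    {"rx": 0,"ry": 0,"rz": 0,"dx": 0,"dy": 0,"dz": 14,"gripper": -0.4},
    {"rx": 0,"ry": 0,"rz": 0,"dx": 0,"dy": 0,"dz": 0,"gripper": -0.4},
    {"rx": 0,"ry": 0,"rz": 0,"dx": 0,"dy": 0,"dz": 0,"gripper": -1},
    {"rx": 0,"ry": 0,"rz": 0,"dx": 0,"dy": 0,"dz": 0,"gripper": -1},
    {"rx": 0,"ry": 0,"rz": 0,"dx": 0,"dy": 0,"dz": 0,"gripper": -1},
    {"rx": 0,"ry": 0,"rz": 0,"dx": 0,"dy": 0,"dz": 0,"gripper": -1},
  ],
)

```text
clock: 9.82
tcp_pos: [0.4449, 0.262, 0.0736]
orientation: [-2.122, -2.313, 0.002]
contact_force: [-5.8, 0.1, 6.6]
grip_width: 0.0082
gripper_force: 39.0
```

Run:
```python
from h import *
tool();tgt([-.084,.241,.065])
t=np.linspace(0,1.8,13)
x=-119*np.cos(t);z=119*np.sin(t)
for a,b,c in zip(t[1:],np.diff(x),-np.diff(z)):print(round(a,2),round(b,1),round(c,1))
```

```text
9.825 [0.4449 0.262  0.0736] [-2.122e+00 -2.313e+00  2.000e-03] F [-5.8  0.1  6.6] w 0.0082 39.02311027050018
tool axes in case
 [[ 0.     1.     0.001]
 [ 1.    -0.    -0.003]
 [-0.003  0.001 -1.   ]] j [-1.    0.51  0.44  2.09 -0.37  0.61 -0.21]
here(case) [-0.082   0.2435  0.0706] -> d(tool mm) [-2.5 -2.   5.6]
0.15 1.3 -17.8
0.3 4.0 -17.4
0.45 6.5 -16.6
0.6 8.9 -15.4
0.75 11.1 -13.9
0.9 13.1 -12.1
1.05 14.8 -10.0
1.2 16.1 -7.7
1.35 17.1 -5.2
1.5 17.6 -2.6
1.65 17.8 0.1
1.8 17.6 2.7
```

step_arm(
  moves=[
    {"rx": 0,"ry": 0,"rz": 0,"dx": 0,"dy": 1.3,"dz": -17.8,"gripper": -1},
    {"rx": 0,"ry": 0,"rz": 0,"dx": 0,"dy": 4,"dz": -17.4,"gripper": -1},
    {"rx": 0,"ry": 0,"rz": 0,"dx": 0,"dy": 6.5,"dz": -16.6,"gripper": -1},
    {"rx": 0,"ry": 0,"rz": 0,"dx": 0,"dy": 8.9,"dz": -15.4,"gripper": -1},
    {"rx": 0,"ry": 0,"rz": 0,"dx": 0,"dy": 11,"dz": -14,"gripper": -1},
    {"rx": 0,"ry": 0,"rz": 0,"dx": 0,"dy": 13,"dz": -12,"gripper": -1},
    {"rx": 0,"ry": 0,"rz": 0,"dx": 0,"dy": 14.8,"dz": -10,"gripper": -1},
    {"rx": 0,"ry": 0,"rz": 0,"dx": 0,"dy": 16,"dz": -7.7,"gripper": -1},
    {"rx": 0,"ry": 0,"rz": 0,"dx": 0,"dy": 17,"dz": -5.2,"gripper": -1},
    {"rx": 0,"ry": 0,"rz": 0,"dx": 0,"dy": 17.6,"dz": -2.6,"gripper": -1},
    {"rx": 0,"ry": 0,"rz": 0,"dx": 0,"dy": 17.8,"dz": 0,"gripper": -1},
    {"rx": 0,"ry": 0,"rz": 0,"dx": 0,"dy": 17.6,"dz": 2.7,"gripper": -1},
    {"rx": 0,"ry": 0,"rz": 0,"dx": 0,"dy": 0,"dz": 0,"gripper": -1},
  ],
)

```text
clock: 11.45
tcp_pos: [0.5925, 0.2755, 0.1901]
orientation: [2.124, 2.314, 0.006]
contact_force: [0.4, 4.7, 4.7]
grip_width: 0.008
gripper_force: 41.6
```

Run:
```python
from h import *
tool();tgt([.035+.119*.227,.241,.065+.119*.974])
```

```text
11.45 [0.5925 0.2755 0.1901] [2.124 2.314 0.006] F [0.4 4.7 4.7] w 0.008 41.60664975643158
tool axes in case
 [[ 0.     1.     0.002]
 [ 1.    -0.     0.003]
 [ 0.003  0.002 -1.   ]] j [-0.9   0.55  0.52  1.7  -0.32  0.98 -0.17]
here(case) [0.0663 0.2442 0.1871] -> d(tool mm) [-3.3 -4.3  6.2]
```

step_arm(
  moves=[
    {"rx": 0,"ry": 0,"rz": 0,"dx": 0,"dy": 0,"dz": 0,"gripper": -0.4},
    {"rx": 0,"ry": 0,"rz": 0,"dx": 0,"dy": 0,"dz": 0,"gripper": -0.4},
    {"rx": 0,"ry": 0,"rz": 0,"dx": 0,"dy": 0,"dz": -20,"gripper": -0.4},
    {"rx": 0,"ry": 0,"rz": 0,"dx": 0,"dy": 0,"dz": -30,"gripper": -0.4},
    {"rx": 0,"ry": 0,"rz": 0,"dx": 0,"dy": -5,"dz": -50,"gripper": -0.4},
    {"rx": 0,"ry": 0,"rz": 0,"dx": 0,"dy": -5,"dz": -55,"gripper": -0.4},
    {"rx": 0,"ry": 0,"rz": 0,"dx": 0,"dy": 0,"dz": -55,"gripper": -0.4},
    {"rx": 0,"ry": 0,"rz": 0,"dx": -44,"dy": 0,"dz": 0,"gripper": -0.4},
    {"rx": 0,"ry": 0,"rz": 0,"dx": -50,"dy": 20,"dz": 0,"gripper": -0.4},
    {"rx": 0,"ry": 0,"rz": 0,"dx": -50,"dy": 25,"dz": 0,"gripper": -0.4},
    {"rx": 0,"ry": 0,"rz": 0,"dx": -50,"dy": 25,"dz": 0,"gripper": -0.4},
    {"rx": 0,"ry": 0,"rz": 0,"dx": -50,"dy": 17,"dz": 0,"gripper": -0.4},
    {"rx": 0,"ry": 0,"rz": 0,"dx": 0,"dy": 0,"dz": 0,"gripper": -0.4},
  ],
)

```text
clock: 13.08
tcp_pos: [0.6892, 0.0303, 0.4]
orientation: [2.134, 2.301, -0.003]
contact_force: [-0.2, 0.1, -0.3]
grip_width: 0.0253
gripper_force: 0.0
```

Run:
```python
from h import *
tool();tgt([.1445,0,.330])
cv2.imwrite("pics/s2.png",r.grab_frame("side"))
```

```text
13.075 [0.6892 0.0303 0.4   ] [ 2.134  2.301 -0.003] F [-0.2  0.1 -0.3] w 0.0253 0.0
tool axes in case
 [[ 0.01   1.    -0.004]
 [ 1.    -0.01   0.001]
 [ 0.001 -0.004 -1.   ]] j [-0.56  0.47  0.66  1.35 -0.28  1.41  0.17]
here(case) [ 0.1415 -0.0084  0.397 ] -> d(tool mm) [ 8.7  2.8 66.9]
```

View pics/s2.png

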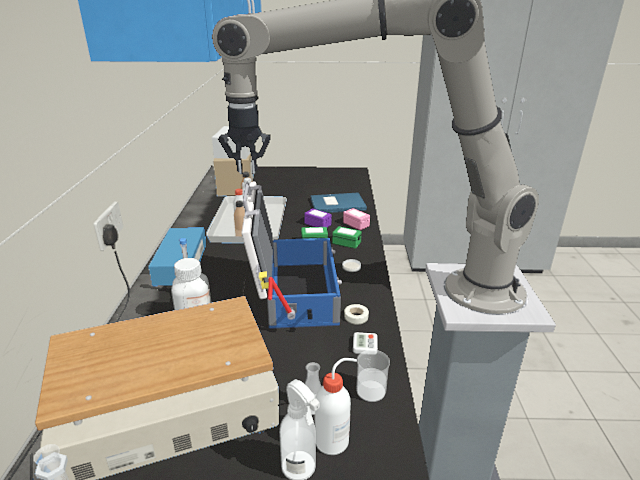

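The rod leans on its stop near the yellow saddle at (265, 280), and the lid is up. Now I'll take the handle and lower the lid onto the rod.

step_arm(
  grip_force=40,
  moves=[
    {"rx": 0,"ry": 0,"rz": -0.5,"dx": 9,"dy": 3,"dz": 20,"gripper": -0.4},
    {"rx": 0,"ry": 0,"rz": 0,"dx": 0,"dy": 0,"dz": 25,"gripper": -0.4},
    {"rx": 0,"ry": 0,"rz": 0,"dx": 0,"dy": 0,"dz": 20,"gripper": -0.4},
    {"rx": 0,"ry": 0,"rz": 0,"dx": 0,"dy": 0,"dz": 0,"gripper": -0.4},
    {"rx": 0,"ry": 0,"rz": 0,"dx": 0,"dy": 0,"dz": 0,"gripper": -1},
    {"rx": 0,"ry": 0,"rz": 0,"dx": 0,"dy": 0,"dz": 0,"gripper": -1},
    {"rx": 0,"ry": 0,"rz": 0,"dx": 0,"dy": 0,"dz": 0,"gripper": -1},
    {"rx": 0,"ry": 0,"rz": 0,"dx": 0,"dy": 0,"dz": 0,"gripper": -1},
  ],
)

```text
clock: 14.12
tcp_pos: [0.6913, 0.0483, 0.3338]
orientation: [-2.112, -2.324, -0.003]
contact_force: [0.0, 4.7, -0.7]
grip_width: 0.0082
gripper_force: 39.0
```

Run:
```python
from h import *
tool();tgt([.1445,0,.330])
```

```text
14.125 [0.6913 0.0483 0.3338] [-2.112 -2.324 -0.003] F [ 0.   4.7 -0.7] w 0.0082 39.01148200035095
tool axes in case
 [[-0.009  1.     0.002]
 [ 1.     0.009  0.001]
 [ 0.001  0.002 -1.   ]] j [-0.57  0.51  0.63  1.44 -0.31  1.29  0.18]
here(case) [0.1451 0.0094 0.3308] -> d(tool mm) [-9.4 -0.7  0.8]
```

step_arm(
  moves=[
    {"rx": 0,"ry": 0,"rz": 0,"dx": 0,"dy": -11,"dz": -1.6,"gripper": -1},
    {"rx": 0,"ry": 0,"rz": 0,"dx": 0,"dy": -11,"dz": -1.6,"gripper": -1},
    {"rx": 0,"ry": 0,"rz": 0,"dx": 0,"dy": -11,"dz": -1.5,"gripper": -1},
    {"rx": 0,"ry": 0,"rz": 0,"dx": 0,"dy": -8,"dz": -0.5,"gripper": -1},
    {"rx": 0,"ry": 0,"rz": 0,"dx": 0,"dy": -8,"dz": 0,"gripper": -1},
    {"rx": 0,"ry": 0,"rz": 0,"dx": 0,"dy": -6,"dz": 0,"gripper": -1},
    {"rx": 0,"ry": 0,"rz": 0,"dx": 0,"dy": -5,"dz": 0.2,"gripper": -1},
    {"rx": 0,"ry": 0,"rz": 0,"dx": 0,"dy": -4,"dz": 0.2,"gripper": -1},
    {"rx": 0,"ry": 0,"rz": 0,"dx": 0,"dy": -3,"dz": 0.2,"gripper": -1},
    {"rx": 0,"ry": 0,"rz": 0,"dx": 0,"dy": 0,"dz": 0,"gripper": -1},
  ],
)

```text
clock: 15.38
tcp_pos: [0.626, 0.0421, 0.3386]
orientation: [2.112, 2.323, 0.007]
contact_force: [5.2, 5.5, -4.2]
grip_width: 0.0086
gripper_force: 39.0
```

Run:
```python
from h import *
tool();tgt([.0766,0,.3345])
```

```text
15.375 [0.626  0.0421 0.3386] [2.112 2.323 0.007] F [ 5.2  5.5 -4.2] w 0.0086 39.008111357688904
tool axes in case
 [[-0.009  1.     0.002]
 [ 1.     0.009  0.005]
 [ 0.005  0.002 -1.   ]] j [-0.65  0.38  0.65  1.61 -0.24  1.23  0.15]
here(case) [0.0796 0.0088 0.3356] -> d(tool mm) [-8.8 -3.1  1.1]
```

step_arm(
  moves=[
    {"rx": 0,"ry": 0,"rz": 0,"dx": 0,"dy": 0,"dz": 0,"gripper": -0.4},
    {"rx": 0,"ry": 0,"rz": 0,"dx": 0,"dy": 0,"dz": 0,"gripper": -0.4},
    {"rx": 0,"ry": 0,"rz": 0,"dx": 0,"dy": 0,"dz": -25,"gripper": -0.4},
    {"rx": 0,"ry": 0,"rz": 0,"dx": 0,"dy": 0,"dz": -40,"gripper": -0.4},
    {"rx": 0,"ry": 0,"rz": 0,"dx": -30,"dy": -25,"dz": 0,"gripper": -0.4},
    {"rx": 0,"ry": 0,"rz": 0,"dx": -50,"dy": -25,"dz": 0,"gripper": 0},
    {"rx": 0,"ry": 0,"rz": 0,"dx": -50,"dy": -25,"dz": 0,"gripper": 0.5},
    {"rx": 0,"ry": 0,"rz": 0,"dx": -50,"dy": -25,"dz": 0,"gripper": 1},
    {"rx": 0,"ry": 0,"rz": 0,"dx": -50,"dy": -25,"dz": 0,"gripper": 1},
    {"rx": 0,"ry": 0,"rz": 0,"dx": -50,"dy": -15,"dz": 0,"gripper": 1},
    {"rx": 0,"ry": 0,"rz": 0,"dx": -45,"dy": 0,"dz": 0,"gripper": 1},
    {"rx": 0,"ry": 0,"rz": 10,"dx": 0,"dy": 0,"dz": 15,"gripper": 1},
    {"rx": 0,"ry": 0,"rz": 10,"dx": 0,"dy": 0,"dz": 15,"gripper": 1},
    {"rx": 0,"ry": 0,"rz": 10,"dx": 0,"dy": 0,"dz": 15,"gripper": 1},
    {"rx": 0,"ry": 0,"rz": 10,"dx": 0,"dy": 0,"dz": 15,"gripper": 1},
    {"rx": 0,"ry": 0,"rz": 10,"dx": 0,"dy": 0,"dz": 15,"gripper": 1},
    {"rx": 0,"ry": 0,"rz": 10,"dx": 0,"dy": 0,"dz": 15,"gripper": 1},
    {"rx": 0,"ry": 0,"rz": 10,"dx": 0,"dy": 0,"dz": 15,"gripper": 1},
    {"rx": 0,"ry": 0,"rz": 10,"dx": 0,"dy": 0,"dz": 15,"gripper": 1},
    {"rx": 0,"ry": 0,"rz": 10,"dx": 0,"dy": 0,"dz": 15,"gripper": 1},
  ],
)

```text
clock: 17.88
tcp_pos: [0.515, -0.2969, 0.2679]
orientation: [3.138, 0.137, -0.0]
contact_force: [-0.3, -0.0, -0.9]
grip_width: 0.0852
gripper_force: 0.0
```

```bash
cat >> h.py <<'E'
def boxes(tag=None):
    """green boxes by wrist: label+green outline on the top plane; tool-relative moves for the grasp"""
    o=tool=r.get_obs();R=Ro.from_rotvec(o["orientation"]).as_matrix();c=cam("wrist");f=r.grab_frame("wrist")
    if tag: cv2.imwrite(f"pics/{tag}.png",f)
    m=mask(f,(45,80,40),(85,255,255));cs,h=cv2.findContours(m,cv2.RETR_CCOMP,cv2.CHAIN_APPROX_NONE)
    g=np.array(o["tcp_pos"])+R[:,2]*.003
    for i,k in enumerate(cs):   # label = hole in green
        if h[0][i][3]>=0 and cv2.contourArea(k)>300:
            p=plane("wrist",k[:,0,:],.046,c)[:,:2];b=cv2.minAreaRect((p*1000).astype(np.float32))
            (cx,cy),(w,l),a=b
            if w>l:w,l,a=l,w,a+0
            else: a=a+90
            a=(a+90)%180-90
            ctr=np.array([cx/1000,cy/1000,.046]);d=R.T@(ctr-g)*1000
            tx=np.degrees(np.arctan2(R[1,0],R[0,0]));rz=-((a-tx+90)%180-90)
            print("label px",k[:,0,:].mean(0).round(),"world",ctr.round(4),"size mm",round(w,1),round(l,1),"yaw",round(a,1),"move d",d.round(1),"rz",round(rz,1))
E
python3 - <<'E'
from h import *
tool();tgt([-.059,-.318,.046]);boxes("w3");cv2.imwrite("pics/s3.png",r.grab_frame("side")[150:350,200:400])
E
python3 -c "
import cv2;f=cv2.imread('pics/s3.png');g=cv2.imread('pics/w3.png');f=cv2.resize(f[:,:],(480,480));import numpy as np
cv2.imwrite('pics/j3.png',cv2.resize(np.hstack([f,g]),(800,343)))"
```

```text
17.875 [ 0.515  -0.2969  0.2679] [ 3.138  0.137 -0.   ] F [-0.3 -0.  -0.9] w 0.0852 0.0
tool axes in case
 [[ 1.     0.001 -0.   ]
 [ 0.001 -1.     0.   ]
 [-0.    -0.    -1.   ]] j [-0.36  0.55  1.13  1.79 -0.54  1.16 -0.55]
here(case) [-0.0601 -0.3195  0.2649] -> d(tool mm) [  1.2  -1.6 218.9]
label px [304. 300.] world [ 0.4089 -0.2915  0.046 ] size mm 37.1 63.5 yaw -24.0 move d [-105.3  -14.8  218.9] rz 29.0
label px [319. 191.] world [ 0.5244 -0.2975  0.046 ] size mm 37.0 62.4 yaw 5.3 move d [  9.3   1.3 218.9] rz -0.3
```

View pics/j3.png

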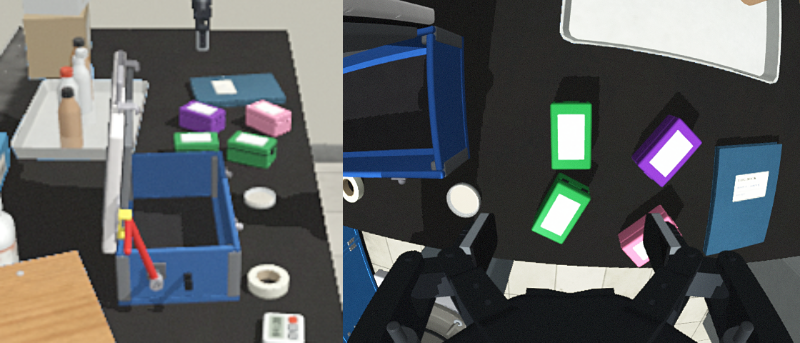

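The left panel shows the lid propped, with the rod end in the saddle. The right panel shows green box A at (571, 135) and green box B at (561, 210), with the purple and pink decoys beside them. I'll take box A first.

step_arm(
  grip_force=40,
  moves=[
    {"rx": 0,"ry": 0,"rz": 0,"dx": 9,"dy": 1,"dz": 40,"gripper": 1},
    {"rx": 0,"ry": 0,"rz": 0,"dx": 0,"dy": 0,"dz": 50,"gripper": 1},
    {"rx": 0,"ry": 0,"rz": 0,"dx": 0,"dy": 0,"dz": 50,"gripper": 1},
    {"rx": 0,"ry": 0,"rz": 0,"dx": 0,"dy": 0,"dz": 50,"gripper": 1},
    {"rx": 0,"ry": 0,"rz": 0,"dx": 0,"dy": 0,"dz": 35,"gripper": 1},
    {"rx": 0,"ry": 0,"rz": 0,"dx": 0,"dy": 0,"dz": 2,"gripper": 1},
    {"rx": 0,"ry": 0,"rz": 0,"dx": 0,"dy": 0,"dz": 0,"gripper": 0.4},
    {"rx": 0,"ry": 0,"rz": 0,"dx": 0,"dy": 0,"dz": 0,"gripper": 0},
    {"rx": 0,"ry": 0,"rz": 0,"dx": 0,"dy": 0,"dz": 0,"gripper": -0.2},
    {"rx": 0,"ry": 0,"rz": 0,"dx": 0,"dy": 0,"dz": 0,"gripper": -0.2},
  ],
)

```text
clock: 19.23
tcp_pos: [0.5258, -0.2974, 0.0432]
orientation: [3.136, 0.148, 0.005]
contact_force: [-0.4, -0.3, 8.7]
grip_width: 0.0534
gripper_force: 43.3
```

Run:
```python
from h import *
tool();tgt([-.033,-.085,.048])
```

```text
19.225 [ 0.5258 -0.2974  0.0432] [3.136 0.148 0.005] F [-0.4 -0.3  8.7] w 0.0534 43.338133692741394
tool axes in case
 [[ 1.     0.008  0.003]
 [ 0.008 -1.     0.002]
 [ 0.003 -0.002 -1.   ]] j [-0.16  0.81  0.82  1.91 -0.84  0.8  -0.34]
here(case) [-0.0495 -0.3208  0.0402] -> d(tool mm) [  18.5 -235.7   -8.2]
```

step_arm(
  moves=[
    {"rx": 0,"ry": 0,"rz": 0,"dx": 0,"dy": 0,"dz": -40,"gripper": -0.2},
    {"rx": 0,"ry": 0,"rz": 0,"dx": 0,"dy": 0,"dz": -50,"gripper": -0.2},
    {"rx": 0,"ry": 0,"rz": 0,"dx": 0,"dy": 0,"dz": -40,"gripper": -0.2},
    {"rx": 0,"ry": 0,"rz": 0,"dx": 8,"dy": -46,"dz": 0,"gripper": -0.2},
    {"rx": 0,"ry": 0,"rz": 0,"dx": 8,"dy": -50,"dz": 0,"gripper": -0.2},
    {"rx": 0,"ry": 0,"rz": 0,"dx": 8,"dy": -50,"dz": 0,"gripper": -0.2},
    {"rx": 0,"ry": 0,"rz": 0,"dx": 0,"dy": -50,"dz": 0,"gripper": -0.2},
    {"rx": 0,"ry": 0,"rz": 0,"dx": 0,"dy": -50,"dz": 0,"gripper": -0.2},
    {"rx": 0,"ry": 0,"rz": 0,"dx": 0,"dy": 0,"dz": 0,"gripper": -0.2},
    {"rx": 0,"ry": 0,"rz": 0,"dx": 0,"dy": 0,"dz": 0,"gripper": -0.2},
  ],
)

```text
clock: 20.48
tcp_pos: [0.5254, -0.0494, 0.1716]
orientation: [3.138, 0.149, 0.001]
contact_force: [-0.3, -0.8, -1.8]
grip_width: 0.0532
gripper_force: 43.5
```

Run:
```python
from h import *
tool();tgt([-.027,-.075,.052])
```

```text
20.475 [ 0.5254 -0.0494  0.1716] [3.138e+00 1.490e-01 1.000e-03] F [-0.3 -0.8 -1.8] w 0.0532 43.51505219936371
tool axes in case
 [[ 1.     0.009  0.001]
 [ 0.009 -1.     0.   ]
 [ 0.001 -0.    -1.   ]] j [-0.84  0.58  1.11  2.03 -0.65  0.94 -0.85]
here(case) [-0.0285 -0.0737  0.1686] -> d(tool mm) [  1.4   1.3 116.6]
```

step_arm(
  moves=[
    {"rx": 0,"ry": 0,"rz": 0,"dx": 1,"dy": 1,"dz": 35,"gripper": -0.2},
    {"rx": 0,"ry": 0,"rz": 0,"dx": 0,"dy": 0,"dz": 40,"gripper": -0.2},
    {"rx": 0,"ry": 0,"rz": 0,"dx": 0,"dy": 0,"dz": 25,"gripper": -0.2},
    {"rx": 0,"ry": 0,"rz": 0,"dx": 0,"dy": 0,"dz": 10,"gripper": -0.2},
    {"rx": 0,"ry": 0,"rz": 0,"dx": 0,"dy": 0,"dz": 6,"gripper": -0.2},
    {"rx": 0,"ry": 0,"rz": 0,"dx": 0,"dy": 0,"dz": 0,"gripper": -0.2},
  ],
)

```text
clock: 21.22
tcp_pos: [0.5269, -0.0507, 0.0555]
orientation: [3.138, 0.146, 0.001]
contact_force: [0.4, 0.1, -1.2]
grip_width: 0.0532
gripper_force: 43.4
```

Run:
```python
from h import *
tool();tgt([-.027,-.075,.052])
```

```text
21.225 [ 0.5269 -0.0507  0.0555] [3.138e+00 1.460e-01 1.000e-03] F [ 0.4  0.1 -1.2] w 0.0532 43.40422332286835
tool axes in case
 [[ 1.     0.007  0.001]
 [ 0.007 -1.     0.   ]
 [ 0.001 -0.    -1.   ]] j [-0.67  0.72  0.88  2.09 -0.86  0.74 -0.7 ]
here(case) [-0.0272 -0.0751  0.0525] -> d(tool mm) [ 0.2 -0.1  0.5]
```

step_arm(
  moves=[
    {"rx": 0,"ry": 0,"rz": 0,"dx": 0,"dy": 0,"dz": 2,"gripper": -0.2},
    {"rx": 0,"ry": 0,"rz": 0,"dx": 0,"dy": 0,"dz": 0,"gripper": 0.55},
    {"rx": 0,"ry": 0,"rz": 0,"dx": 0,"dy": 0,"dz": 0,"gripper": 0.55},
    {"rx": 0,"ry": 0,"rz": 0,"dx": 0,"dy": 0,"dz": 0,"gripper": 0.55},
    {"rx": 0,"ry": 0,"rz": 0,"dx": 0,"dy": 0,"dz": -30,"gripper": 0.55},
    {"rx": 0,"ry": 0,"rz": 0,"dx": 0,"dy": 0,"dz": -50,"gripper": 0.55},
    {"rx": 0,"ry": 0,"rz": 0,"dx": 0,"dy": 0,"dz": -50,"gripper": 0.55},
    {"rx": 0,"ry": 0,"rz": 0,"dx": 0,"dy": 20,"dz": -40,"gripper": 1},
    {"rx": 0,"ry": 0,"rz": 0,"dx": 0,"dy": 50,"dz": 0,"gripper": 1},
    {"rx": 0,"ry": 0,"rz": 0,"dx": -12,"dy": 50,"dz": 0,"gripper": 1},
    {"rx": 0,"ry": 0,"rz": 0,"dx": -30,"dy": 50,"dz": 0,"gripper": 1},
    {"rx": 0,"ry": 0,"rz": 0,"dx": -40,"dy": 40,"dz": 0,"gripper": 1},
    {"rx": 0,"ry": 0,"rz": 0,"dx": -40,"dy": 20,"dz": 0,"gripper": 1},
    {"rx": 0,"ry": 0,"rz": 10,"dx": 0,"dy": 0,"dz": 0,"gripper": 1},
    {"rx": 0,"ry": 0,"rz": 10,"dx": 0,"dy": 0,"dz": 0,"gripper": 1},
    {"rx": 0,"ry": 0,"rz": 9,"dx": 0,"dy": 0,"dz": 0,"gripper": 1},
    {"rx": 0,"ry": 0,"rz": 0,"dx": 0,"dy": 0,"dz": 0,"gripper": 1},
  ],
)

```text
clock: 23.35
tcp_pos: [0.4264, -0.2906, 0.2229]
orientation: [3.075, -0.641, -0.001]
contact_force: [0.1, -0.3, -0.4]
grip_width: 0.0852
gripper_force: 0.0
```

Run:
```python
from h import *
tool();boxes("w4")
```

```text
23.35 [ 0.4264 -0.2906  0.2229] [ 3.075e+00 -6.410e-01 -1.000e-03] F [ 0.1 -0.3 -0.4] w 0.0852 0.0
tool axes in case
 [[ 0.879 -0.477 -0.001]
 [-0.477 -0.879  0.001]
 [-0.001 -0.001 -1.   ]] j [-0.46  0.56  1.29  2.01 -0.62  1.05 -0.85]
label px [327. 230.] world [ 0.409  -0.2916  0.046 ] size mm 36.6 62.4 yaw -23.5 move d [-15.5   7.7 173.9] rz -0.1
label px [ 51. 224.] world [ 0.5269 -0.0411  0.046 ] size mm 39.0 64.3 yaw 5.1 move d [  -7.6 -269.   173.6] rz -28.7
```

step_arm(
  moves=[
    {"rx": 0,"ry": 0,"rz": 0,"dx": -15,"dy": 8,"dz": 30,"gripper": 1},
    {"rx": 0,"ry": 0,"rz": 0,"dx": -1,"dy": 0,"dz": 50,"gripper": 1},
    {"rx": 0,"ry": 0,"rz": 0,"dx": 0,"dy": 0,"dz": 50,"gripper": 1},
    {"rx": 0,"ry": 0,"rz": 0,"dx": 0,"dy": 0,"dz": 40,"gripper": 1},
    {"rx": 0,"ry": 0,"rz": 0,"dx": 0,"dy": 0,"dz": 12,"gripper": 1},
    {"rx": 0,"ry": 0,"rz": 0,"dx": 0,"dy": 0,"dz": 0,"gripper": 1},
    {"rx": 0,"ry": 0,"rz": 0,"dx": 0,"dy": 0,"dz": 0,"gripper": 0.4},
    {"rx": 0,"ry": 0,"rz": 0,"dx": 0,"dy": 0,"dz": 0,"gripper": 0},
    {"rx": 0,"ry": 0,"rz": 0,"dx": 0,"dy": 0,"dz": 0,"gripper": -0.2},
    {"rx": 0,"ry": 0,"rz": 0,"dx": 0,"dy": 0,"dz": 0,"gripper": -0.2},
  ],
)

```text
clock: 24.65
tcp_pos: [0.4096, -0.2919, 0.0423]
orientation: [3.075, -0.642, 0.004]
contact_force: [-0.2, 1.4, 7.4]
grip_width: 0.0534
gripper_force: 41.2
```

Run:
```python
from h import *
tool();tgt([-.027,.055,.052])
```

```text
24.65 [ 0.4096 -0.2919  0.0423] [ 3.075 -0.642  0.004] F [-0.2  1.4  7.4] w 0.0534 41.242815256118774
tool axes in case
 [[ 0.879 -0.477  0.002]
 [-0.477 -0.879 -0.   ]
 [ 0.002 -0.001 -1.   ]] j [-0.18  0.74  0.91  2.16 -0.95  0.72 -0.6 ]
here(case) [-0.1648 -0.3054  0.0393] -> d(tool mm) [ -51.  -382.4  -12.7]
```

step_arm(
  moves=[
    {"rx": 0,"ry": 0,"rz": 0,"dx": 0,"dy": 0,"dz": -40,"gripper": -0.2},
    {"rx": 0,"ry": 0,"rz": 0,"dx": 0,"dy": 0,"dz": -50,"gripper": -0.2},
    {"rx": 0,"ry": 0,"rz": 0,"dx": 0,"dy": 0,"dz": -45,"gripper": -0.2},
    {"rx": 0,"ry": 0,"rz": -9.5,"dx": 0,"dy": 0,"dz": 0,"gripper": -0.2},
    {"rx": 0,"ry": 0,"rz": -9.5,"dx": 0,"dy": 0,"dz": 0,"gripper": -0.2},
    {"rx": 0,"ry": 0,"rz": -9.5,"dx": 0,"dy": 0,"dz": 0,"gripper": -0.2},
    {"rx": 0,"ry": 0,"rz": 0,"dx": 30,"dy": -30,"dz": 0,"gripper": -0.2},
    {"rx": 0,"ry": 0,"rz": 0,"dx": 30,"dy": -45,"dz": 0,"gripper": -0.2},
    {"rx": 0,"ry": 0,"rz": 0,"dx": 30,"dy": -45,"dz": 0,"gripper": -0.2},
    {"rx": 0,"ry": 0,"rz": 0,"dx": 30,"dy": -50,"dz": 0,"gripper": -0.2},
    {"rx": 0,"ry": 0,"rz": 0,"dx": 18,"dy": -50,"dz": 0,"gripper": -0.2},
    {"rx": 0,"ry": 0,"rz": 0,"dx": 0,"dy": -50,"dz": 0,"gripper": -0.2},
    {"rx": 0,"ry": 0,"rz": 0,"dx": 0,"dy": -50,"dz": 0,"gripper": -0.2},
    {"rx": 0,"ry": 0,"rz": 0,"dx": 0,"dy": -40,"dz": 0,"gripper": -0.2},
    {"rx": 0,"ry": 0,"rz": 0,"dx": 0,"dy": 0,"dz": 0,"gripper": -0.2},
    {"rx": 0,"ry": 0,"rz": 0,"dx": 0,"dy": 0,"dz": 0,"gripper": -0.2},
  ],
)

```text
clock: 26.65
tcp_pos: [0.5155, 0.0784, 0.1764]
orientation: [3.139, 0.134, 0.001]
contact_force: [0.6, 0.1, -0.5]
grip_width: 0.053
gripper_force: 44.1
```

Run:
```python
from h import *
tool();tgt([-.027,.055,.051])
```

```text
26.65 [0.5155 0.0784 0.1764] [3.139e+00 1.340e-01 1.000e-03] F [ 0.6  0.1 -0.5] w 0.053 44.097501039505005
tool axes in case
 [[ 1.    -0.001  0.001]
 [-0.001 -1.     0.   ]
 [ 0.001 -0.    -1.   ]] j [-1.1   0.57  1.13  2.04 -0.64  0.94 -1.11]
here(case) [-0.0274  0.0544  0.1734] -> d(tool mm) [  0.3  -0.6 122.4]
```

step_arm(
  moves=[
    {"rx": 0,"ry": 0,"rz": 0,"dx": 0,"dy": 0,"dz": 35,"gripper": -0.2},
    {"rx": 0,"ry": 0,"rz": 0,"dx": 0,"dy": 0,"dz": 40,"gripper": -0.2},
    {"rx": 0,"ry": 0,"rz": 0,"dx": 0,"dy": 0,"dz": 27,"gripper": -0.2},
    {"rx": 0,"ry": 0,"rz": 0,"dx": 0,"dy": 0,"dz": 12,"gripper": -0.2},
    {"rx": 0,"ry": 0,"rz": 0,"dx": 0,"dy": 0,"dz": 6,"gripper": -0.2},
    {"rx": 0,"ry": 0,"rz": 0,"dx": 0,"dy": 0,"dz": 2,"gripper": -0.2},
    {"rx": 0,"ry": 0,"rz": 0,"dx": 0,"dy": 0,"dz": 0,"gripper": 0.55},
    {"rx": 0,"ry": 0,"rz": 0,"dx": 0,"dy": 0,"dz": 0,"gripper": 0.55},
    {"rx": 0,"ry": 0,"rz": 0,"dx": 0,"dy": 0,"dz": 0,"gripper": 0.55},
    {"rx": 0,"ry": 0,"rz": 0,"dx": 0,"dy": 0,"dz": -30,"gripper": 0.55},
    {"rx": 0,"ry": 0,"rz": 0,"dx": 0,"dy": 0,"dz": -50,"gripper": 0.55},
    {"rx": 0,"ry": 0,"rz": 0,"dx": -20,"dy": 20,"dz": -60,"gripper": 0.55},
    {"rx": 0,"ry": 0,"rz": 0,"dx": -20,"dy": 30,"dz": -60,"gripper": 0},
    {"rx": 0,"ry": 0,"rz": 0,"dx": 0,"dy": 0,"dz": -60,"gripper": -0.4},
    {"rx": 0,"ry": 0,"rz": 0,"dx": 0,"dy": 0,"dz": -60,"gripper": -0.4},
    {"rx": 0,"ry": 0,"rz": 0,"dx": 0,"dy": 0,"dz": 0,"gripper": -0.4},
  ],
)

```text
clock: 28.65
tcp_pos: [0.4852, 0.0292, 0.3677]
orientation: [-3.128, -0.134, -0.011]
contact_force: [0.6, 0.4, 0.4]
grip_width: 0.0255
gripper_force: 0.0
```

Run:
```python
from h import *
tool();tgt([.0785,0,.3345])
w=r.grab_frame("wrist");s=r.grab_frame("side")[170:350,220:400]
cv2.imwrite("pics/j4.png",cv2.resize(np.hstack([cv2.resize(s,(480,480)),w]),(800,343)))
```

```text
28.65 [0.4852 0.0292 0.3677] [-3.128 -0.134 -0.011] F [0.6 0.4 0.4] w 0.0255 0.0
tool axes in case
 [[ 1.    -0.     0.008]
 [-0.    -1.    -0.011]
 [ 0.008  0.011 -1.   ]] j [-1.48  0.12  1.45  1.9  -0.14  1.23 -1.47]
here(case) [-0.0618  0.0081  0.3647] -> d(tool mm) [140.1   8.4  31.2]
```

View pics/j4.png

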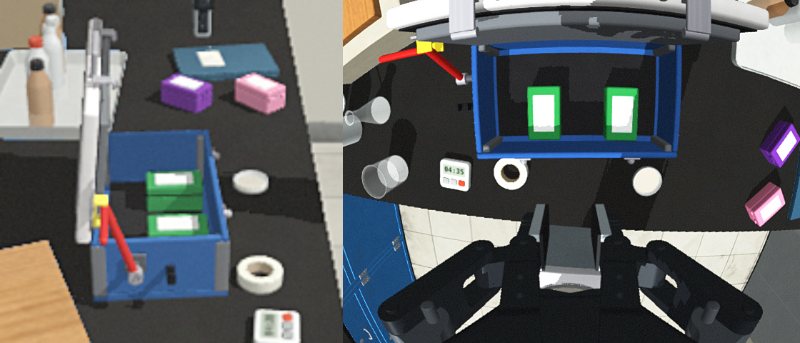

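Both boxes stand upright in the carrier and the lid is still propped. I'll turn the tool back and take the handle.

step_arm(
  moves=[
    {"rx": 0,"ry": 0,"rz": -10,"dx": 0,"dy": 0,"dz": -10,"gripper": -0.4},
    {"rx": 0,"ry": 0,"rz": -10,"dx": 0,"dy": 0,"dz": -10,"gripper": -0.4},
    {"rx": 0,"ry": 0,"rz": -10,"dx": 0,"dy": 0,"dz": -10,"gripper": -0.4},
    {"rx": 0,"ry": 0,"rz": -10,"dx": 0,"dy": 0,"dz": -10,"gripper": -0.4},
    {"rx": 0,"ry": 0,"rz": -10,"dx": 0,"dy": 0,"dz": -5,"gripper": -0.4},
    {"rx": 0,"ry": 0,"rz": -10,"dx": 0,"dy": 0,"dz": 0,"gripper": -0.4},
    {"rx": 0,"ry": 0,"rz": -10,"dx": 0,"dy": 0,"dz": 0,"gripper": -0.4},
    {"rx": 0,"ry": 0,"rz": -10,"dx": 0,"dy": 0,"dz": 0,"gripper": -0.4},
    {"rx": 0,"ry": 0,"rz": -10,"dx": 0,"dy": 0,"dz": 0,"gripper": -0.4},
    {"rx": 0,"ry": 0,"rz": 0,"dx": 0,"dy": 0,"dz": 0,"gripper": -0.4},
  ],
)

```text
clock: 30.0
tcp_pos: [0.4818, 0.0307, 0.4079]
orientation: [2.125, 2.313, -0.005]
contact_force: [-0.8, -0.2, 0.4]
grip_width: 0.0258
gripper_force: 0.0
```

Run:
```python
from h import *
tool();tgt([.0785,0,.3345])
```

```text
30.0 [0.4818 0.0307 0.4079] [ 2.125  2.313 -0.005] F [-0.8 -0.2  0.4] w 0.0258 0.0
tool axes in case
 [[ 0.002  1.    -0.003]
 [ 1.    -0.002 -0.002]
 [-0.002 -0.003 -1.   ]] j [-1.73 -0.29  1.33  1.83  0.29  1.39 -0.38]
here(case) [-0.0651  0.0098  0.4049] -> d(tool mm) [ -9.4 143.7  70.1]
```

step_arm(
  moves=[
    {"rx": 0,"ry": 0,"rz": 0,"dx": 0,"dy": 25,"dz": 0,"gripper": -0.4},
    {"rx": 0,"ry": 0,"rz": 0,"dx": -2,"dy": 30,"dz": 0,"gripper": -0.4},
    {"rx": 0,"ry": 0,"rz": 0,"dx": -2,"dy": 30,"dz": 0,"gripper": -0.4},
    {"rx": 0,"ry": 0,"rz": 0,"dx": -3,"dy": 30,"dz": 0,"gripper": -0.4},
    {"rx": 0,"ry": 0,"rz": 0,"dx": -3,"dy": 29,"dz": 0,"gripper": -0.4},
    {"rx": 0,"ry": 0,"rz": 0,"dx": 0,"dy": 0,"dz": 0,"gripper": -0.4},
    {"rx": 0,"ry": 0,"rz": 0,"dx": 0,"dy": 0,"dz": 0,"gripper": -0.4},
  ],
)

```text
clock: 30.88
tcp_pos: [0.5379, 0.0274, 0.4349]
orientation: [2.09, 2.275, 0.083]
contact_force: [0.2, -0.3, -0.4]
grip_width: 0.0254
gripper_force: 0.0
```

Run:
```python
from h import *
tool();tgt([.0795,0,.3345])
```

```text
30.875 [0.5379 0.0274 0.4349] [2.09  2.275 0.083] F [ 0.2 -0.3 -0.4] w 0.0254 0.0
tool axes in case
 [[ 0.001  1.    -0.002]
 [ 0.997 -0.001  0.074]
 [ 0.074 -0.002 -0.997]] j [-1.88 -0.34  1.45  1.72  0.37  1.4  -0.39]
here(case) [-0.0093  0.0017  0.4319] -> d(tool mm) [ -1.4  81.3 103.8]
```

The elbow has swung to its joint limits (j2, j3). I'll undo this by retracing the path: turn back here, go out to the right, and unwind there.

step_arm(
  moves=[
    {"rx": 2,"ry": 0,"rz": 0,"dx": 0,"dy": -20,"dz": 10,"gripper": -0.4},
    {"rx": 2.2,"ry": 0,"rz": 0,"dx": 0,"dy": -25,"dz": 10,"gripper": -0.4},
    {"rx": 0,"ry": 0,"rz": 0,"dx": 0,"dy": -10,"dz": 10,"gripper": -0.4},
    {"rx": 0,"ry": 0,"rz": 10,"dx": 0,"dy": 0,"dz": 10,"gripper": -0.4},
    {"rx": 0,"ry": 0,"rz": 10,"dx": 0,"dy": 0,"dz": 10,"gripper": -0.4},
    {"rx": 0,"ry": 0,"rz": 10,"dx": 0,"dy": 0,"dz": 10,"gripper": -0.4},
    {"rx": 0,"ry": 0,"rz": 10,"dx": 0,"dy": 0,"dz": 10,"gripper": -0.4},
    {"rx": 0,"ry": 0,"rz": 10,"dx": 0,"dy": 0,"dz": 10,"gripper": -0.4},
    {"rx": 0,"ry": 0,"rz": 10,"dx": 0,"dy": 0,"dz": 10,"gripper": -0.4},
    {"rx": 0,"ry": 0,"rz": 10,"dx": 0,"dy": 0,"dz": 10,"gripper": -0.4},
    {"rx": 0,"ry": 0,"rz": 10,"dx": 0,"dy": 0,"dz": 10,"gripper": -0.4},
    {"rx": 0,"ry": 0,"rz": 10,"dx": 0,"dy": 0,"dz": 10,"gripper": -0.4},
    {"rx": 0,"ry": 0,"rz": 0,"dx": 0,"dy": 30,"dz": 0,"gripper": -0.4},
    {"rx": 0,"ry": 0,"rz": 0,"dx": 0,"dy": 50,"dz": 0,"gripper": -0.4},
    {"rx": 0,"ry": 0,"rz": 0,"dx": 0,"dy": 50,"dz": 0,"gripper": -0.4},
    {"rx": 0,"ry": 0,"rz": 0,"dx": 0,"dy": 50,"dz": 0,"gripper": -0.4},
    {"rx": 0,"ry": 0,"rz": 0,"dx": 0,"dy": 50,"dz": 0,"gripper": -0.4},
    {"rx": 0,"ry": 0,"rz": 0,"dx": 0,"dy": 50,"dz": 0,"gripper": -0.4},
    {"rx": 0,"ry": 0,"rz": 0,"dx": 0,"dy": 40,"dz": 0,"gripper": -0.4},
  ],
)

```text
clock: 33.25
tcp_pos: [0.4339, -0.2695, 0.3539]
orientation: [3.109, 0.13, 0.102]
contact_force: [-0.2, 0.1, 0.1]
grip_width: 0.0257
gripper_force: 0.0
```

Run:
```python
from h import *
tool();tgt([-.06,-.32,.265])
```

```text
33.25 [ 0.4339 -0.2695  0.3539] [3.109 0.13  0.102] F [-0.2  0.1  0.1] w 0.0257 0.0
tool axes in case
 [[ 0.998 -0.001  0.064]
 [-0.003 -1.     0.031]
 [ 0.064 -0.031 -0.997]] j [-1.23 -0.34  1.45  1.91  0.37  1.22 -1.37]
here(case) [-0.1384 -0.2853  0.3509] -> d(tool mm) [72.8 31.8 91.8]
```

step_arm(
  moves=[
    {"rx": 1.8,"ry": -3.7,"rz": 0,"dx": 20,"dy": 10,"dz": 30,"gripper": -0.4},
    {"rx": 0,"ry": 0,"rz": 0,"dx": 30,"dy": 10,"dz": 30,"gripper": -0.4},
    {"rx": 0,"ry": 0,"rz": 0,"dx": 30,"dy": 10,"dz": 30,"gripper": -0.4},
    {"rx": 0,"ry": 0,"rz": 0,"dx": 0,"dy": 0,"dz": 0,"gripper": -0.4},
  ],
)

```text
clock: 33.75
tcp_pos: [0.4331, -0.2404, 0.3154]
orientation: [3.093, 0.136, 0.103]
contact_force: [0.2, -0.1, 1.0]
grip_width: 0.0257
gripper_force: 0.0
```

Run:
```python
from h import *
tool();tgt([-.06,-.32,.265])
```

```text
33.75 [ 0.4331 -0.2404  0.3154] [3.093 0.136 0.103] F [ 0.2 -0.1  1. ] w 0.0257 0.0
tool axes in case
 [[ 0.998  0.003  0.065]
 [ 0.    -0.999  0.046]
 [ 0.065 -0.046 -0.997]] j [-1.27 -0.34  1.45  2.    0.4   1.14 -1.46]
here(case) [-0.1367 -0.2562  0.3124] -> d(tool mm) [73.3 61.5 55.1]
```

step_arm(
  moves=[
    {"rx": 0,"ry": 0,"rz": 0,"dx": 0,"dy": 0,"dz": 30,"gripper": -0.4},
    {"rx": 0,"ry": 0,"rz": 0,"dx": 0,"dy": 0,"dz": 40,"gripper": -0.4},
    {"rx": 0,"ry": 0,"rz": 0,"dx": 0,"dy": 0,"dz": 40,"gripper": -0.4},
    {"rx": 0,"ry": 0,"rz": 0,"dx": 0,"dy": 0,"dz": 0,"gripper": -0.4},
  ],
)

```text
clock: 34.25
tcp_pos: [0.399, -0.2233, 0.239]
orientation: [3.072, 0.132, 0.151]
contact_force: [0.1, -0.7, 0.5]
grip_width: 0.0257
gripper_force: 0.0
```

Run:
```python
from h import *
tool();tgt([-.06,-.32,.2])
```

```text
34.25 [ 0.399  -0.2233  0.239 ] [3.072 0.132 0.151] F [ 0.1 -0.7  0.5] w 0.0257 0.0
tool axes in case
 [[ 0.995  0.003  0.095]
 [-0.004 -0.998  0.067]
 [ 0.095 -0.067 -0.993]] j [-1.24 -0.34  1.45  2.2   0.47  0.92 -1.54]
here(case) [-0.1692 -0.2363  0.236 ] -> d(tool mm) [105.   80.7  51.7]
```

```bash
cat > kin.py <<'E'
import numpy as np
from scipy.optimize import least_squares
from scipy.spatial.transform import Rotation as Ro
D=[([-1.366,.4775,.022,1.5555,-.011,1.109,-.083],[.208,.642,.252],[-.489,-3.103,.003]),
([-.84,-.08,.63,2.11,.05,1.09,-.15],[.4096,.0157,.3028],[-2.123,-2.314,0]),
([-.81,.12,.67,2.25,-.1,.8,.02],[.4069,.0155,.1918],[-2.124,-2.312,.008]),
([-.7,.3,.6,2.31,-.3,.6,.21],[.4123,.0155,.116],[2.125,2.314,.002]),
([-.59,.51,.68,1.45,-.32,1.29,.2],[.6866,.0407,.3366],[2.123,2.315,.004]),
([-1.09,.33,.55,2.05,-.23,.83,-.33],[.441,.2491,.1789],[-2.126,-2.313,.012]),
([-1.,.51,.44,2.09,-.37,.61,-.21],[.4449,.262,.0736],[-2.122,-2.313,.002]),
([-.9,.55,.52,1.7,-.32,.98,-.17],[.5925,.2755,.1901],[2.124,2.314,.006]),
([-.65,.38,.65,1.61,-.24,1.23,.15],[.626,.0421,.3386],[2.112,2.323,.007]),
([-.36,.55,1.13,1.79,-.54,1.16,-.55],[.515,-.2969,.2679],[3.138,.137,0]),
([-.16,.81,.82,1.91,-.84,.8,-.34],[.5258,-.2974,.0432],[3.136,.148,.005]),
([-.84,.58,1.11,2.03,-.65,.94,-.85],[.5254,-.0494,.1716],[3.138,.149,.001]),
([-.46,.56,1.29,2.01,-.62,1.05,-.85],[.4264,-.2906,.2229],[3.075,-.641,-.001]),
([-.18,.74,.91,2.16,-.95,.72,-.6],[.4096,-.2919,.0423],[3.075,-.642,.004]),
([-1.48,.12,1.45,1.9,-.14,1.23,-1.47],[.4852,.0292,.3677],[-3.128,-.134,-.011]),
([-1.73,-.29,1.33,1.83,.29,1.39,-.38],[.4818,.0307,.4079],[2.125,2.313,-.005]),
([-1.88,-.34,1.45,1.72,.37,1.4,-.39],[.5379,.0274,.4349],[2.09,2.275,.083]),
([-1.24,-.34,1.45,2.2,.47,.92,-1.54],[.399,-.2233,.239],[3.072,.132,.151])]
Q=np.array([d[0] for d in D])
def seq(q,P,s):
    # s: signs of axes; P: base xyz,yaw ; link offsets (xyz each for 4 links), tool yaw
    R=Ro.from_euler('z',P[3]);p=np.array(P[:3]);k=4
    out=[]
    for i in range(7):
        R=R*Ro.from_euler('zyzyzyz'[i],s[i]*q[i])
        if i in(1,3,6): p=p+R.apply(P[k:k+3]);k+=3   # offsets after joints 2,4,7
        out.append(R)
    return p,R*Ro.from_euler('z',P[k])
def res(P,s):
    e=[]
    for q,(a,t,o) in zip(Q,D):
        p,R=seq(q,P,s);e+=[*(p-t)*3,*(Ro.from_rotvec(o).inv()*R).as_rotvec()*.6]
    return np.array(e)
LO=np.array([-2.96,-.34,-1.41,.24,-1.37,.17,-2.96]);HI=np.array([2.96,2.1,1.46,2.44,4.51,1.92,2.96])
if __name__=="__main__":
    best=None
    import itertools
    for s1,s3,s5,s7 in itertools.product((1,-1),repeat=4):
      for y in(0,1.5,3,4.5):
        for t in (0,3):
          s=[s1,1,s3,1,s5,1,s7];P0=[0,0,.35,y,0,0,.4,0,0,.4,0,0,.25,t]
          z=least_squares(res,P0,args=(s,),max_nfev=60)
          if best is None or z.cost<best[0]:best=(z.cost,s,z.x)
    print(best[0],best[1],best[2].round(3).tolist(),np.abs(best[2:][0]).max());print(np.abs(res(best[2],best[1])).reshape(-1,6).max(0).round(3))
    np.savez("kin.npz",P=best[2],s=best[1])
E
timeout 500 python3 kin.py
```

```text
0.000938369312321116 [-1, 1, -1, 1, -1, 1, -1] [-0.0, 0.0, 0.289, -0.001, -0.0, -0.031, 0.543, 0.001, -0.032, 0.473, 0.001, 0.001, 0.307, 1.571] 1.5710240122052992
[0.014 0.012 0.009 0.005 0.004 0.006]
```

```bash
cat >> kin.py <<'E'
def load():
    z=np.load("kin.npz");return z["P"],z["s"]
def jac(q,P,s):   # in the tool frame: dx,dy,dz (m), rx,ry,rz
    p,R=seq(q,P,s);J=np.zeros((6,7));h=1e-5
    for i in range(7):
        a=q.copy();a[i]+=h;p2,R2=seq(a,P,s);J[:3,i]=R.inv().apply(p2-p)/h;J[3:,i]=(R.inv()*R2).as_rotvec()/h
    return J
def row(q,mv,P,s,n=6):
    """mv=(dx,dy,dz mm,rx,ry,rz deg) shift along tool axes; min-norm joint motion, clamped joints frozen"""
    d=np.r_[np.array(mv[:3])/1000,np.radians(mv[3:])]/n
    for _ in range(n):
        J=jac(q,P,s);fr=np.ones(7,bool)
        for _ in range(4):
            dq=np.zeros(7);dq[fr]=np.linalg.lstsq(J[:,fr],d,rcond=1e-3)[0]
            bad=fr&(((q+dq)>HI-.01)&(dq>0)|((q+dq)<LO+.001)&(dq<0))
            if not bad.any():break
            fr&=~bad
        q=np.clip(q+dq,LO,HI)
    return q
E
python3 - <<'E'
from kin import *
P,s=load()
# check: history from lid release to box A
q=Q[8].copy()
for m in [(0,0,-65,0,0,0)]+[(-325/8,-140/8,0,0,0,0)]*8+[(0,0,15,0,0,10)]*9:q=row(q,m,P,s)
print("sim",q.round(2),"obs",Q[9])
import sys
sys.path.insert(0,'.')
from bench import r
q=np.array(r.get_obs()["joints"]);print(q.round(3))
J=jac(q,P,s);pi=np.linalg.pinv(J)
print("dq2,dq3 per 10mm / 10deg:");print((pi[[1,2]]*np.r_[[.01]*3,[.17]*3]).round(3))
u,S,v=np.linalg.svd(J);print("null",v[-1].round(2),S.round(2))
E
```

```text
sim [-0.37  0.54  1.11  1.8  -0.53  1.14 -0.55] obs [-0.36  0.55  1.13  1.79 -0.54  1.16 -0.55]
[-1.242 -0.336  1.455  2.196  0.469  0.924 -1.535]
dq2,dq3 per 10mm / 10deg:
[[-0.002 -0.011 -0.005 -0.147 -0.015  0.046]
 [ 0.041  0.022  0.047  0.063 -0.231  0.026]]
null [ 0.04  0.47  0.28  0.   -0.54 -0.28  0.58] [1.89 1.59 1.29 0.41 0.29 0.1 ]
```

```bash
cat > plan.py <<'E'
from kin import *
from math import sin,cos
P,s=load()
def rz(a):c,t=cos(a),sin(a);return np.array([[c,-t,0],[t,c,0],[0,0,1]])
def ry(a):c,t=cos(a),sin(a);return np.array([[c,0,t],[0,1,0],[-t,0,c]])
def fk(q):
    R=rz(P[3]);p=P[:3].copy();k=4;ax=[];pt=[]
    for i in range(7):
        z=i%2==0;ax.append(s[i]*R[:,2 if z else 1]);pt.append(p)
        R=R@((rz if z else ry)(s[i]*q[i]))
        if i in(1,3,6):p=p+R@P[k:k+3];k+=3
    R=R@rz(P[k]);A=np.array(ax)
    return p,R,np.r_[np.cross(A,p-np.array(pt)).T,A.T]   # world jac
def go(q,W,n):
    """straight move to pose W=(pos,R) in n rows; returns q, worst margin"""
    mar=9
    for k in range(n,0,-1):
        p,R,J=fk(q);d=np.r_[(W[0]-p)/k,Ro.from_matrix(W[1]@R.T).as_rotvec()/k]
        fr=np.ones(7,bool)
        for _ in range(4):
            dq=np.zeros(7);dq[fr]=np.linalg.lstsq(J[:,fr],d,rcond=1e-3)[0]
            bad=fr&(((q+dq)>HI-.01)&(dq>0)|((q+dq)<LO+.001)&(dq<0))
            if not bad.any():break
            fr&=~bad
        q=np.clip(q+dq,LO,HI);mar=min(mar,(q-LO).min(),(HI-q).min())
    return q,mar
def nrows(q,W):
    p,R,_=fk(q);return max(1,int(np.ceil(max(np.linalg.norm(W[0]-p)/.045,np.linalg.norm(Ro.from_matrix(W[1]@R.T).as_rotvec())/.17))))
C0=np.array([.5505,.0278,0]);RC=rz(.089)
def pose(x,y,z,yaw,tx=0,ty=0): # case coords; yaw = rz from the tool y=case x pose (deg); tilts about tool x,y
    R0=RC@np.array([[0,1,0],[1,0,0],[0,0,-1.]])
    return C0+RC@np.array([x,y,z]),R0@Ro.from_euler('zxy',[yaw,tx,ty],degrees=True).as_matrix()
E
cat > search.py <<'E'
from plan import *
from bench import r
import time
q0=np.array(r.get_obs()["joints"]);T=pose(.0795,0,.405,0)
rng=np.random.default_rng(int(time.time()));best=[];t0=time.time()
def ev(v):
    q=q0;m1=[]
    for k,a in enumerate(v):
        W=pose(*a);q,m=go(q,W,nrows(q,W));m1.append(m if k else 1)
    q,m=go(q,T,nrows(q,T));m1.append(m);pe=np.linalg.norm(fk(q)[0]-T[0])
    return (q[2]-.6)**2+(q[1]-.35)**2+5*max(0,.06-min(m1))*10+100*pe+.01*len(v),q,min(m1)
lo=np.array([-.14,-.34,.26,-10,-20,-20]);hi=np.array([.0,.1,.45,100,20,20])
while time.time()-t0<300:
    if len(best)<20 or rng.random()<.3: v=rng.uniform(lo,hi,(rng.integers(1,4),6))
    else: v=np.clip(best[rng.integers(10)][1]+rng.normal(0,.12,best[0][1].shape if 0 else (1,6))*(hi-lo)*1,lo,hi)
    c,q,m=ev(v);best.append((c,v,q,m));best.sort(key=lambda b:b[0]);best=best[:40]
for b in best[:3]:print(round(b[0],3),b[1].round(3).tolist(),b[2].round(2),round(b[3],3))
E
python3 search.py
```

```text
0.021 [[0.0, 0.08, 0.45, 100.0, -20.0, -4.767], [0.0, -0.001, 0.45, 100.0, 2.765, 1.901]] [-0.61  0.34  0.62  1.49 -0.2   1.37  0.12] 0.304
0.021 [[-0.001, 0.082, 0.45, 100.0, -20.0, -4.574], [-0.001, 0.001, 0.45, 100.0, 3.005, 2.095]] [-0.61  0.34  0.62  1.49 -0.2   1.37  0.12] 0.303
0.021 [[0.0, 0.076, 0.45, 100.0, -19.955, -5.153], [0.0, -0.004, 0.45, 100.0, 3.057, 1.516]] [-0.61  0.34  0.62  1.49 -0.2   1.37  0.12] 0.305
```

```bash
cat > rows.py <<'E'
from plan import *
from bench import r
def rows(*Ws,q=None):
    q=np.array(r.get_obs()["joints"]) if q is None else q
    p,R,_=fk(q);o=r.get_obs();p=np.array(o["tcp_pos"]);R=Ro.from_rotvec(o["orientation"]).as_matrix()
    for W in Ws:
        W=(W[0]-W[1][:,2]*.003,W[1])
        n=max(1,int(np.ceil(max(np.linalg.norm(W[0]-p)/.045,np.linalg.norm(Ro.from_matrix(W[1]@R.T).as_rotvec())/.17))))
        rv=Ro.from_matrix(R.T@W[1]).as_rotvec();dR=Ro.from_rotvec(rv/n).as_matrix();d=(W[0]-p)/n
        q,m=go(q,W,n)
        for k in range(n):
            print("d",(R.T@d*1000).round(0),"r",np.degrees(rv/n).round(1));R=R@dR
        p,R=W;print("-- q",q.round(2),"margin",round(m,2))
E
python3 - <<'E'
from rows import *
rows(pose(0,.08,.45,100,-20,-5),pose(0,0,.45,100,2.5,2),pose(.08,0,.41,0))
E
```

```text
d [ 19. -30. -22.] r [0.  1.5 0.9]
d [ 19. -31. -21.] r [0.  1.5 0.9]
d [ 19. -31. -21.] r [0.  1.5 0.9]
d [ 19. -31. -20.] r [0.  1.5 0.9]
d [ 19. -32. -20.] r [0.  1.5 0.9]
d [ 19. -32. -19.] r [0.  1.5 0.9]
d [ 19. -32. -19.] r [0.  1.5 0.9]
d [ 19. -33. -18.] r [0.  1.5 0.9]
d [ 19. -33. -18.] r [0.  1.5 0.9]
d [ 19. -33. -17.] r [0.  1.5 0.9]
-- q [-1.15 -0.1   0.69  1.83  0.29  1.1  -2.19] margin 0.05
d [ 4. 26.  2.] r [ 1.  -7.8  0.4]
d [ 5. 26.  1.] r [ 1.  -7.8  0.4]
d [ 5. 26.  0.] r [ 1.  -7.8  0.4]
-- q [-0.93  0.22  0.99  1.58 -0.24  1.48 -1.57] margin 0.3
d [ 7. -1.  3.] r [-0.3  0.1 -9.1]
d [ 7. -0.  3.] r [-0.3  0.1 -9.1]
d [7. 1. 3.] r [-0.3  0.1 -9.1]
d [7. 2. 3.] r [-0.3  0.1 -9.1]
d [7. 3. 3.] r [-0.3  0.1 -9.1]
d [6. 4. 3.] r [-0.3  0.1 -9.1]
d [5. 5. 3.] r [-0.3  0.1 -9.1]
d [4. 6. 3.] r [-0.3  0.1 -9.1]
d [3. 7. 4.] r [-0.3  0.1 -9.1]
d [2. 7. 4.] r [-0.3  0.1 -9.1]
d [1. 7. 4.] r [-0.3  0.1 -9.1]
-- q [-0.61  0.34  0.62  1.48 -0.2   1.39  0.12] margin 0.45
```

step_arm(
  moves=[
    {"rx": 0,"ry": 1.5,"rz": 0.9,"dx": 19,"dy": -30,"dz": -22,"gripper": -0.4},
    {"rx": 0,"ry": 1.5,"rz": 0.9,"dx": 19,"dy": -31,"dz": -21,"gripper": -0.4},
    {"rx": 0,"ry": 1.5,"rz": 0.9,"dx": 19,"dy": -31,"dz": -21,"gripper": -0.4},
    {"rx": 0,"ry": 1.5,"rz": 0.9,"dx": 19,"dy": -31,"dz": -20,"gripper": -0.4},
    {"rx": 0,"ry": 1.5,"rz": 0.9,"dx": 19,"dy": -32,"dz": -20,"gripper": -0.4},
    {"rx": 0,"ry": 1.5,"rz": 0.9,"dx": 19,"dy": -32,"dz": -19,"gripper": -0.4},
    {"rx": 0,"ry": 1.5,"rz": 0.9,"dx": 19,"dy": -32,"dz": -19,"gripper": -0.4},
    {"rx": 0,"ry": 1.5,"rz": 0.9,"dx": 19,"dy": -33,"dz": -18,"gripper": -0.4},
    {"rx": 0,"ry": 1.5,"rz": 0.9,"dx": 19,"dy": -33,"dz": -18,"gripper": -0.4},
    {"rx": 0,"ry": 1.5,"rz": 0.9,"dx": 19,"dy": -33,"dz": -17,"gripper": -0.4},
    {"rx": 0,"ry": 0,"rz": 0,"dx": 0,"dy": 0,"dz": 0,"gripper": -0.4},
  ],
)

```text
clock: 35.62
tcp_pos: [0.5414, 0.113, 0.4566]
orientation: [3.044, -0.091, 0.573]
contact_force: [-0.0, -0.3, 0.3]
grip_width: 0.0258
gripper_force: 0.0
```

Run:
```python
from h import tool; tool()
from rows import *
rows(pose(0,0,.45,100,2.5,2),pose(.08,0,.41,0))
```

```text
35.625 [0.5414 0.113  0.4566] [ 3.044 -0.091  0.573] F [-0.  -0.3  0.3] w 0.0258 0.0
tool axes in case
 [[ 0.922 -0.129  0.364]
 [-0.151 -0.988  0.031]
 [ 0.356 -0.084 -0.931]] j [-1.15 -0.1   0.67  1.83  0.31  1.1  -2.2 ]
d [ 4. 28.  4.] r [ 1.  -8.1  0.6]
d [ 5. 28.  3.] r [ 1.  -8.1  0.6]
d [ 5. 28.  1.] r [ 1.  -8.1  0.6]
-- q [-0.93  0.22  0.99  1.58 -0.24  1.48 -1.57] margin 0.3
d [ 7. -1.  3.] r [-0.3  0.1 -9.1]
d [ 7. -0.  3.] r [-0.3  0.1 -9.1]
d [7. 1. 3.] r [-0.3  0.1 -9.1]
d [7. 2. 3.] r [-0.3  0.1 -9.1]
d [7. 3. 3.] r [-0.3  0.1 -9.1]
d [6. 4. 3.] r [-0.3  0.1 -9.1]
d [5. 5. 3.] r [-0.3  0.1 -9.1]
d [4. 6. 3.] r [-0.3  0.1 -9.1]
d [3. 7. 4.] r [-0.3  0.1 -9.1]
d [2. 7. 4.] r [-0.3  0.1 -9.1]
d [1. 7. 4.] r [-0.3  0.1 -9.1]
-- q [-0.61  0.34  0.62  1.48 -0.2   1.39  0.11] margin 0.45
```

Free of the limits, and the model predicts the joints well. Continuing.

step_arm(
  moves=[
    {"rx": 1,"ry": -8.1,"rz": 0.6,"dx": 4,"dy": 28,"dz": 4,"gripper": -0.4},
    {"rx": 1,"ry": -8.1,"rz": 0.6,"dx": 5,"dy": 28,"dz": 3,"gripper": -0.4},
    {"rx": 1,"ry": -8.1,"rz": 0.6,"dx": 5,"dy": 28,"dz": 1,"gripper": -0.4},
    {"rx": -0.3,"ry": 0.1,"rz": -9.1,"dx": 7,"dy": -1,"dz": 3,"gripper": -0.4},
    {"rx": -0.3,"ry": 0.1,"rz": -9.1,"dx": 7,"dy": 0,"dz": 3,"gripper": -0.4},
    {"rx": -0.3,"ry": 0.1,"rz": -9.1,"dx": 7,"dy": 1,"dz": 3,"gripper": -0.4},
    {"rx": -0.3,"ry": 0.1,"rz": -9.1,"dx": 7,"dy": 2,"dz": 3,"gripper": -0.4},
    {"rx": -0.3,"ry": 0.1,"rz": -9.1,"dx": 7,"dy": 3,"dz": 3,"gripper": -0.4},
    {"rx": -0.3,"ry": 0.1,"rz": -9.1,"dx": 6,"dy": 4,"dz": 3,"gripper": -0.4},
    {"rx": -0.3,"ry": 0.1,"rz": -9.1,"dx": 5,"dy": 5,"dz": 3,"gripper": -0.4},
    {"rx": -0.3,"ry": 0.1,"rz": -9.1,"dx": 4,"dy": 6,"dz": 3,"gripper": -0.4},
    {"rx": -0.3,"ry": 0.1,"rz": -9.1,"dx": 3,"dy": 7,"dz": 4,"gripper": -0.4},
    {"rx": -0.3,"ry": 0.1,"rz": -9.1,"dx": 2,"dy": 7,"dz": 4,"gripper": -0.4},
    {"rx": -0.3,"ry": 0.1,"rz": -9.1,"dx": 1,"dy": 7,"dz": 4,"gripper": -0.4},
    {"rx": 0,"ry": 0,"rz": 0,"dx": 0,"dy": 0,"dz": 0,"gripper": -0.4},
  ],
)

```text
clock: 37.5
tcp_pos: [0.6277, 0.0294, 0.4118]
orientation: [-2.123, -2.306, -0.0]
contact_force: [0.2, 0.1, 0.3]
grip_width: 0.0256
gripper_force: 0.0
```

Run:
```python
from h import *
tool();tgt([.0795,.003,.3345])
w=r.grab_frame("wrist");s=r.grab_frame("side")[170:350,220:400]
cv2.imwrite("pics/j5.png",cv2.resize(np.hstack([cv2.resize(s,(480,480)),w]),(800,343)))
```

```text
37.5 [0.6277 0.0294 0.4118] [-2.123 -2.306 -0.   ] F [0.2 0.1 0.3] w 0.0256 0.0
tool axes in case
 [[ 0.003  1.     0.005]
 [ 1.    -0.003 -0.005]
 [-0.005  0.005 -1.   ]] j [-0.59  0.33  0.61  1.48 -0.2   1.39  0.11]
here(case) [ 0.0801 -0.004   0.4088] -> d(tool mm) [ 6.5 -0.3 74.4]
```

View pics/j5.png

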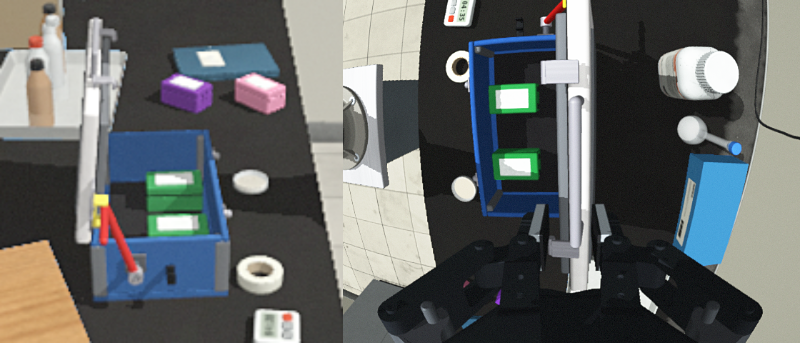

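Everything is still propped, and the handle (column 575) sits between the pads. I'll grip it and swing the lid back to its stop.

step_arm(
  grip_force=40,
  moves=[
    {"rx": 0,"ry": 0,"rz": 0,"dx": 6,"dy": 0,"dz": 25,"gripper": -0.4},
    {"rx": 0,"ry": 0,"rz": 0,"dx": 0,"dy": 0,"dz": 30,"gripper": -0.4},
    {"rx": 0,"ry": 0,"rz": 0,"dx": 0,"dy": 0,"dz": 17,"gripper": -0.4},
    {"rx": 0,"ry": 0,"rz": 0,"dx": 0,"dy": 0,"dz": 0,"gripper": -0.4},
    {"rx": 0,"ry": 0,"rz": 0,"dx": 0,"dy": 0,"dz": 0,"gripper": -1},
    {"rx": 0,"ry": 0,"rz": 0,"dx": 0,"dy": 0,"dz": 0,"gripper": -1},
    {"rx": 0,"ry": 0,"rz": 0,"dx": 0,"dy": 0,"dz": 0,"gripper": -1},
    {"rx": 0,"ry": 0,"rz": 0,"dx": 0,"dy": 0,"dz": 0,"gripper": -1},
    {"rx": 0,"ry": 0,"rz": 0,"dx": 0,"dy": 8,"dz": -0.2,"gripper": -1},
    {"rx": 0,"ry": 0,"rz": 0,"dx": 0,"dy": 10,"dz": 0,"gripper": -1},
    {"rx": 0,"ry": 0,"rz": 0,"dx": 0,"dy": 10,"dz": 0,"gripper": -1},
    {"rx": 0,"ry": 0,"rz": 0,"dx": 0,"dy": 12,"dz": 1,"gripper": -1},
    {"rx": 0,"ry": 0,"rz": 0,"dx": 0,"dy": 12,"dz": 1.5,"gripper": -1},
    {"rx": 0,"ry": 0,"rz": 0,"dx": 0,"dy": 9,"dz": 1.5,"gripper": -1},
    {"rx": 0,"ry": 0,"rz": 0,"dx": 0,"dy": 0,"dz": 0,"gripper": -1},
  ],
)

```text
clock: 39.48
tcp_pos: [0.6884, 0.0414, 0.3365]
orientation: [-2.122, -2.309, -0.003]
contact_force: [0.6, 0.3, 6.6]
grip_width: 0.0084
gripper_force: 41.1
```

Run:
```python
from h import *
tool();tgt([.1445,0,.330])
```

```text
39.475 [0.6884 0.0414 0.3365] [-2.122 -2.309 -0.003] F [0.6 0.3 6.6] w 0.0084 41.054919362068176
tool axes in case
 [[ 0.002  1.     0.006]
 [ 1.    -0.002 -0.003]
 [-0.003  0.006 -1.   ]] j [-0.53  0.49  0.58  1.44 -0.28  1.29  0.16]
here(case) [0.1417 0.0028 0.3335] -> d(tool mm) [-2.8  2.8  3.5]
```

step_arm(
  moves=[
    {"rx": 0,"ry": 0,"rz": 0,"dx": 0,"dy": 0,"dz": 0,"gripper": -0.4},
    {"rx": 0,"ry": 0,"rz": 0,"dx": 0,"dy": 0,"dz": 0,"gripper": -0.4},
    {"rx": 0,"ry": 0,"rz": 0,"dx": 0,"dy": 0,"dz": -25,"gripper": -0.4},
    {"rx": 0,"ry": 0,"rz": 0,"dx": 0,"dy": 0,"dz": -40,"gripper": -0.4},
    {"rx": 0,"ry": 0,"rz": 0,"dx": 38,"dy": -15,"dz": 0,"gripper": -0.3},
    {"rx": 0,"ry": 0,"rz": 0,"dx": 50,"dy": -15,"dz": 0,"gripper": -0.25},
    {"rx": 0,"ry": 0,"rz": 0,"dx": 50,"dy": -15,"dz": 0,"gripper": -0.25},
    {"rx": 0,"ry": 0,"rz": 0,"dx": 50,"dy": -15,"dz": 0,"gripper": -0.25},
    {"rx": 0,"ry": 0,"rz": 0,"dx": 50,"dy": 0,"dz": 0,"gripper": -0.25},
    {"rx": 0,"ry": 0,"rz": 0,"dx": 0,"dy": 0,"dz": 40,"gripper": -0.25},
    {"rx": 0,"ry": 0,"rz": 0,"dx": 0,"dy": 0,"dz": 45,"gripper": -0.25},
    {"rx": 0,"ry": 0,"rz": 0,"dx": 0,"dy": 0,"dz": 20,"gripper": -0.25},
    {"rx": 0,"ry": 0,"rz": 0,"dx": 0,"dy": 0,"dz": 0,"gripper": -0.25},
  ],
)

```text
clock: 41.1
tcp_pos: [0.6062, 0.2729, 0.2949]
orientation: [-2.121, -2.306, 0.006]
contact_force: [-0.2, -0.7, -0.1]
grip_width: 0.0324
gripper_force: 0.0
```

Run:
```python
from h import *
tool();tgt([.0824,.241,.174])
c=cam("wrist");f=r.grab_frame("wrist");cv2.imwrite("pics/w6.png",f)
m=mask(f,(0,130,60),(8,255,255))|mask(f,(172,130,60),(180,255,255))
for c0 in cv2.findContours(m,0,2)[0]:
    if cv2.contourArea(c0)<150: continue
    print(cv2.boundingRect(c0));ys,xs=np.nonzero(cv2.drawContours(np.zeros_like(m),[c0],-1,255,-1))
    for row in range(ys.min(),ys.max()+1,20):
        t=xs[ys==row];p=plane("wrist",[[t.mean(),row]],.174,c);print(row,t.min(),t.max(),((p-C0)@RC).round(4)[:,:2].tolist())
```

```text
41.1 [0.6062 0.2729 0.2949] [-2.121 -2.306  0.006] F [-0.2 -0.7 -0.1] w 0.0324 0.0
tool axes in case
 [[ 0.002  1.     0.003]
 [ 1.    -0.002 -0.009]
 [-0.009  0.003 -1.   ]] j [-0.87  0.47  0.52  1.55 -0.25  1.19 -0.22]
here(case) [0.0796 0.2404 0.2919] -> d(tool mm) [  0.2   3.8 117.9]
(276, 184, 60, 125)
184 324 329 [[0.0837, 0.2761]]
204 319 335 [[0.084, 0.2626]]
224 320 334 [[0.0841, 0.2488]]
244 320 335 [[0.0845, 0.2345]]
264 283 334 [[0.0707, 0.2197]]
284 301 333 [[0.0772, 0.2043]]
304 320 333 [[0.0841, 0.188]]
```

View pics/w6.png

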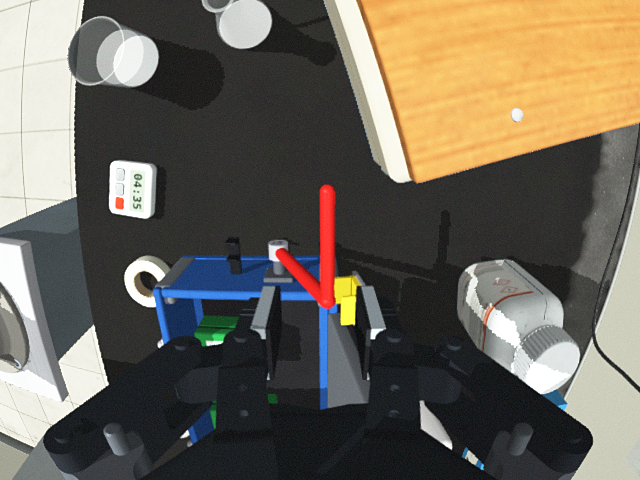

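The rod grip is at column 327, rows 184–300, i.e. carrier frame (0.084, 0.19–0.276), with the rod on its stop. Gripping it.

step_arm(
  grip_force=40,
  moves=[
    {"rx": 0,"ry": 0,"rz": 0,"dx": 3,"dy": 4,"dz": 35,"gripper": -0.25},
    {"rx": 0,"ry": 0,"rz": 0,"dx": 0,"dy": 0,"dz": 40,"gripper": -0.25},
    {"rx": 0,"ry": 0,"rz": 0,"dx": 0,"dy": 0,"dz": 30,"gripper": -0.25},
    {"rx": 0,"ry": 0,"rz": 0,"dx": 0,"dy": 0,"dz": 9,"gripper": -0.25},
    {"rx": 0,"ry": 0,"rz": 0,"dx": 0,"dy": 0,"dz": 0,"gripper": -0.25},
    {"rx": 0,"ry": 0,"rz": 0,"dx": 0,"dy": 0,"dz": 0,"gripper": -1},
    {"rx": 0,"ry": 0,"rz": 0,"dx": 0,"dy": 0,"dz": 0,"gripper": -1},
    {"rx": 0,"ry": 0,"rz": 0,"dx": 0,"dy": 0,"dz": 0,"gripper": -1},
    {"rx": 0,"ry": 0,"rz": 0,"dx": 0,"dy": 0,"dz": 0,"gripper": -1},
  ],
)

```text
clock: 42.28
tcp_pos: [0.6114, 0.2776, 0.185]
orientation: [-2.122, -2.308, -0.004]
contact_force: [-2.7, -0.7, 5.1]
grip_width: 0.0084
gripper_force: 39.1
```

Run:
```python
from h import *
tool();tgt([.0824,.241,.174])
t=np.linspace(1.98,0,15)
x=-119*np.cos(t);z=119*np.sin(t)
for a,b,c in zip(t[1:],np.diff(x),-np.diff(z)):print(round(a,2),round(b,1),round(c,1))
```

```text
42.275 [0.6114 0.2776 0.185 ] [-2.122 -2.308 -0.004] F [-2.7 -0.7  5.1] w 0.0084 39.10938620567322
tool axes in case
 [[ 0.002  1.     0.007]
 [ 1.    -0.002 -0.002]
 [-0.002  0.007 -1.   ]] j [-0.84  0.57  0.47  1.65 -0.31  0.99 -0.18]
here(case) [0.0852 0.2447 0.182 ] -> d(tool mm) [-3.7 -2.8  8. ]
1.84 -15.9 -5.6
1.7 -16.5 -3.3
1.56 -16.8 -0.9
1.41 -16.8 1.4
1.27 -16.4 3.8
1.13 -15.7 6.1
0.99 -14.7 8.2
0.85 -13.4 10.2
0.71 -11.8 12.0
0.57 -10.0 13.5
0.42 -8.0 14.8
0.28 -5.8 15.8
0.14 -3.5 16.4
0.0 -1.2 16.8
```

step_arm(
  moves=[
    {"rx": 0,"ry": 0,"rz": 0,"dx": 0,"dy": -16,"dz": -5.6,"gripper": -1},
    {"rx": 0,"ry": 0,"rz": 0,"dx": 0,"dy": -16.5,"dz": -3.3,"gripper": -1},
    {"rx": 0,"ry": 0,"rz": 0,"dx": 0,"dy": -16.8,"dz": -0.9,"gripper": -1},
    {"rx": 0,"ry": 0,"rz": 0,"dx": 0,"dy": -16.8,"dz": 1.4,"gripper": -1},
    {"rx": 0,"ry": 0,"rz": 0,"dx": 0,"dy": -16.4,"dz": 3.8,"gripper": -1},
    {"rx": 0,"ry": 0,"rz": 0,"dx": 0,"dy": -15.7,"dz": 6,"gripper": -1},
    {"rx": 0,"ry": 0,"rz": 0,"dx": 0,"dy": -14.7,"dz": 8.2,"gripper": -1},
    {"rx": 0,"ry": 0,"rz": 0,"dx": 0,"dy": -13.4,"dz": 10.2,"gripper": -1},
    {"rx": 0,"ry": 0,"rz": 0,"dx": 0,"dy": -11.8,"dz": 12,"gripper": -1},
    {"rx": 0,"ry": 0,"rz": 0,"dx": 0,"dy": -10,"dz": 13.5,"gripper": -1},
    {"rx": 0,"ry": 0,"rz": 0,"dx": 0,"dy": -8,"dz": 14.8,"gripper": -1},
    {"rx": 0,"ry": 0,"rz": 0,"dx": 0,"dy": -5.8,"dz": 15.8,"gripper": -1},
    {"rx": 0,"ry": 0,"rz": 0,"dx": 0,"dy": -3.5,"dz": 16.4,"gripper": -1},
    {"rx": 0,"ry": 0,"rz": 0,"dx": 0,"dy": -1.2,"dz": 16,"gripper": -1},
    {"rx": 0,"ry": 0,"rz": 0,"dx": 0,"dy": 0,"dz": 2,"gripper": -1},
    {"rx": 0,"ry": 0,"rz": 0,"dx": 0,"dy": 0,"dz": 0,"gripper": -1},
  ],
)

```text
clock: 44.28
tcp_pos: [0.4447, 0.2632, 0.0735]
orientation: [-2.123, -2.307, -0.001]
contact_force: [-0.8, -5.1, 11.9]
grip_width: 0.0083
gripper_force: 43.3
```

Run:
```python
from h import *
tool();tgt([-.084,.244,.073])
```

```text
44.275 [0.4447 0.2632 0.0735] [-2.123e+00 -2.307e+00 -1.000e-03] F [-0.8 -5.1 11.9] w 0.0083 43.33954632282257
tool axes in case
 [[ 0.003  1.     0.005]
 [ 1.    -0.003 -0.004]
 [-0.004  0.005 -1.   ]] j [-0.97  0.51  0.4   2.09 -0.35  0.61 -0.24]
here(case) [-0.0821  0.2447  0.0705] -> d(tool mm) [-0.7 -1.9 -2.5]
```

step_arm(
  moves=[
    {"rx": 0,"ry": 0,"rz": 0,"dx": 0,"dy": 0,"dz": 0,"gripper": -0.3},
    {"rx": 0,"ry": 0,"rz": 0,"dx": 0,"dy": 0,"dz": 0,"gripper": -0.3},
    {"rx": 0,"ry": 0,"rz": 0,"dx": 0,"dy": 0,"dz": 0,"gripper": -0.3},
    {"rx": 0,"ry": 0,"rz": 0,"dx": 0,"dy": 0,"dz": -20,"gripper": -0.3},
    {"rx": 0,"ry": 0,"rz": 0,"dx": 0,"dy": 0,"dz": -40,"gripper": -0.3},
    {"rx": 0,"ry": 0,"rz": 0,"dx": 0,"dy": 0,"dz": -50,"gripper": -0.3},
    {"rx": 0,"ry": 0,"rz": 0,"dx": 0,"dy": 0,"dz": 0,"gripper": -0.3},
  ],
)

```text
clock: 45.15
tcp_pos: [0.4468, 0.2647, 0.1867]
orientation: [-2.122, -2.308, -0.012]
contact_force: [1.0, 0.5, -0.1]
grip_width: 0.0296
gripper_force: 0.0
```

Run:
```python
from h import *
tool();tgt([.1445,0,.405])
c=cam("wrist");f=r.grab_frame("wrist");s=r.grab_frame("side")[170:350,220:400]
cv2.imwrite("pics/j7.png",cv2.resize(np.hstack([cv2.resize(s,(480,480)),f]),(800,343)))
m=mask(f,(0,130,60),(8,255,255))|mask(f,(172,130,60),(180,255,255))
c0=max(cv2.findContours(m,0,2)[0],key=cv2.contourArea)
print(cv2.boundingRect(c0));ys,xs=np.nonzero(cv2.drawContours(np.zeros_like(m),[c0],-1,255,-1))
for row in range(ys.min()+5,ys.max()+1,25):
    t=xs[ys==row];p=plane("wrist",[[t.mean(),row]],.065,c);print(row,t.min(),t.max(),((p-C0)@RC).round(4)[:,:2].tolist())
```

```text
45.15 [0.4468 0.2647 0.1867] [-2.122 -2.308 -0.012] F [ 1.   0.5 -0.1] w 0.0296 0.0
tool axes in case
 [[ 0.002  1.     0.01 ]
 [ 1.    -0.002  0.002]
 [ 0.002  0.01  -1.   ]] j [-1.07  0.32  0.51  2.02 -0.22  0.84 -0.35]
here(case) [-0.0799  0.246   0.1837] -> d(tool mm) [-243.3  225.2 -223.4]
(306, 195, 48, 123)
200 306 321 [[-0.0832, 0.2715]]
225 306 321 [[-0.0833, 0.2542]]
250 307 321 [[-0.0831, 0.2363]]
275 307 321 [[-0.0832, 0.2174]]
300 308 352 [[-0.0809, 0.1974]]
```

View pics/j7.png

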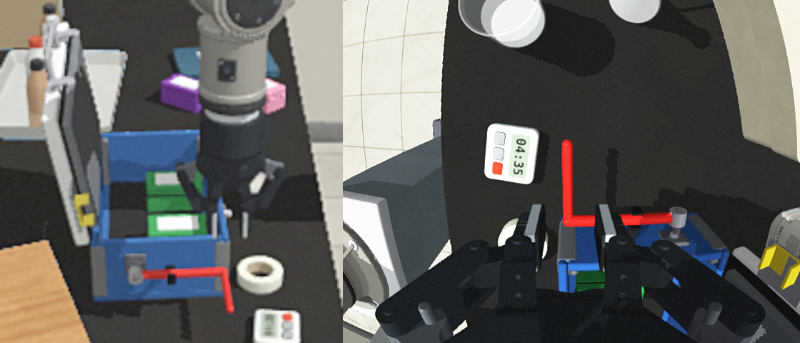

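The rod lies level in its clip, at the same spot (-0.083) as at the start. Next, the lid handle.

step_arm(
  moves=[
    {"rx": 0,"ry": 0,"rz": 0,"dx": 0,"dy": 0,"dz": -45,"gripper": -0.3},
    {"rx": 0,"ry": 0,"rz": 0,"dx": 0,"dy": 0,"dz": -55,"gripper": -0.3},
    {"rx": 0,"ry": 0,"rz": 0,"dx": 0,"dy": 20,"dz": -55,"gripper": -0.3},
    {"rx": 0,"ry": 0,"rz": 0,"dx": 0,"dy": 30,"dz": -55,"gripper": -0.35},
    {"rx": 0,"ry": 0,"rz": 0,"dx": -43,"dy": 35,"dz": -14,"gripper": -0.4},
    {"rx": 0,"ry": 0,"rz": 0,"dx": -50,"dy": 35,"dz": 0,"gripper": -0.4},
    {"rx": 0,"ry": 0,"rz": 0,"dx": -50,"dy": 35,"dz": 0,"gripper": -0.4},
    {"rx": 0,"ry": 0,"rz": 0,"dx": -50,"dy": 35,"dz": 0,"gripper": -0.4},
    {"rx": 0,"ry": 0,"rz": 0,"dx": -50,"dy": 35,"dz": 0,"gripper": -0.4},
    {"rx": 0,"ry": 0,"rz": 0,"dx": 0,"dy": 0,"dz": 0,"gripper": -0.4},
    {"rx": 0,"ry": 0,"rz": 0,"dx": 0,"dy": 0,"dz": 0,"gripper": -0.4},
  ],
)

```text
clock: 46.62
tcp_pos: [0.6901, 0.0392, 0.4029]
orientation: [-2.121, -2.306, 0.002]
contact_force: [-0.5, -0.1, 0.5]
grip_width: 0.0254
gripper_force: 0.0
```

Run:
```python
from h import *
tool();tgt([.1451,0.003,.3305])
```

```text
46.625 [0.6901 0.0392 0.4029] [-2.121e+00 -2.306e+00  2.000e-03] F [-0.5 -0.1  0.5] w 0.0254 0.0
tool axes in case
 [[ 0.003  1.     0.006]
 [ 1.    -0.002 -0.007]
 [-0.007  0.006 -1.   ]] j [-0.57  0.48  0.68  1.33 -0.3   1.43  0.18]
here(case) [0.1432 0.0004 0.3999] -> d(tool mm) [ 2.2  2.4 69.4]
```

step_arm(
  grip_force=40,
  moves=[
    {"rx": 0,"ry": 0,"rz": 0,"dx": 2,"dy": 2,"dz": 25,"gripper": -0.4},
    {"rx": 0,"ry": 0,"rz": 0,"dx": 0,"dy": 0,"dz": 25,"gripper": -0.4},
    {"rx": 0,"ry": 0,"rz": 0,"dx": 0,"dy": 0,"dz": 17,"gripper": -0.4},
    {"rx": 0,"ry": 0,"rz": 0,"dx": 0,"dy": 0,"dz": 0,"gripper": -0.4},
    {"rx": 0,"ry": 0,"rz": 0,"dx": 0,"dy": 0,"dz": 0,"gripper": -1},
    {"rx": 0,"ry": 0,"rz": 0,"dx": 0,"dy": 0,"dz": 0,"gripper": -1},
    {"rx": 0,"ry": 0,"rz": 0,"dx": 0,"dy": 0,"dz": 0,"gripper": -1},
    {"rx": 0,"ry": 0,"rz": 0,"dx": 0,"dy": 0,"dz": 0,"gripper": -1},
  ],
)

```text
clock: 47.62
tcp_pos: [0.6924, 0.0418, 0.3391]
orientation: [-2.122, -2.309, -0.004]
contact_force: [0.9, 2.9, 2.9]
grip_width: 0.008
gripper_force: 39.4
```

Run:
```python
from h import *
tool();tgt([.1445,0,.330])
from plan import go,pose,fk
q=np.array(r.get_obs()["joints"]);_,R,_=fk(q)
t=np.r_[1.74,np.arange(1.65,.05,-.1),.1]
x=-235*np.cos(t)+10*np.sin(t);z=235*np.sin(t)+10*np.cos(t)
for a,b,c,X,Z in zip(t[1:],np.diff(x),-np.diff(z),x[1:],z[1:]):
    W=pose(.095+X/1000,0,.1+Z/1000+.003,0);q,m=go(q,W,1);print(round(a,2),round(b,1),round(c,1),round(m,2))
print(q.round(2))
```

```text
47.625 [0.6924 0.0418 0.3391] [-2.122 -2.309 -0.004] F [0.9 2.9 2.9] w 0.008 39.44044053554535
tool axes in case
 [[ 0.002  1.     0.006]
 [ 1.    -0.002 -0.002]
 [-0.002  0.006 -1.   ]] j [-0.57  0.52  0.66  1.43 -0.33  1.31  0.19]
here(case) [0.1456 0.0028 0.3361] -> d(tool mm) [-2.9 -1.1  6.1]
1.65 -20.9 -3.5 0.64
1.55 -23.5 -1.7 0.66
1.45 -23.5 0.7 0.68
1.35 -23.3 3.0 0.69
1.25 -22.9 5.3 0.64
1.15 -22.3 7.6 0.6
1.05 -21.4 9.8 0.57
0.95 -20.3 11.9 0.53
0.85 -19.0 13.8 0.48
0.75 -17.5 15.6 0.42
0.65 -15.9 17.3 0.37
0.55 -14.1 18.8 0.32
0.45 -12.1 20.1 0.27
0.35 -10.1 21.2 0.23
0.25 -7.9 22.1 0.19
0.15 -5.6 22.8 0.16
0.1 -2.0 11.6 0.15
[-0.74  0.26  0.64  2.29 -0.25  0.66  0.17]
```

step_arm(
  moves=[
    {"rx": 0,"ry": 0,"rz": 0,"dx": 0,"dy": -21,"dz": -3.5,"gripper": -1},
    {"rx": 0,"ry": 0,"rz": 0,"dx": 0,"dy": -23.5,"dz": -1.7,"gripper": -1},
    {"rx": 0,"ry": 0,"rz": 0,"dx": 0,"dy": -23.5,"dz": 0.7,"gripper": -1},
    {"rx": 0,"ry": 0,"rz": 0,"dx": 0,"dy": -23.3,"dz": 3,"gripper": -1},
    {"rx": 0,"ry": 0,"rz": 0,"dx": 0,"dy": -22.9,"dz": 5.3,"gripper": -1},
    {"rx": 0,"ry": 0,"rz": 0,"dx": 0,"dy": -22.3,"dz": 7.6,"gripper": -1},
    {"rx": 0,"ry": 0,"rz": 0,"dx": 0,"dy": -21.4,"dz": 9.8,"gripper": -1},
    {"rx": 0,"ry": 0,"rz": 0,"dx": 0,"dy": -20.3,"dz": 11.9,"gripper": -1},
    {"rx": 0,"ry": 0,"rz": 0,"dx": 0,"dy": -19,"dz": 13.8,"gripper": -1},
    {"rx": 0,"ry": 0,"rz": 0,"dx": 0,"dy": -17.5,"dz": 15.6,"gripper": -1},
    {"rx": 0,"ry": 0,"rz": 0,"dx": 0,"dy": -15.9,"dz": 17.3,"gripper": -1},
    {"rx": 0,"ry": 0,"rz": 0,"dx": 0,"dy": -14,"dz": 18.8,"gripper": -1},
    {"rx": 0,"ry": 0,"rz": 0,"dx": 0,"dy": -12,"dz": 20,"gripper": -1},
    {"rx": 0,"ry": 0,"rz": 0,"dx": 0,"dy": -10,"dz": 21.2,"gripper": -1},
    {"rx": 0,"ry": 0,"rz": 0,"dx": 0,"dy": -8,"dz": 22,"gripper": -1},
    {"rx": 0,"ry": 0,"rz": 0,"dx": 0,"dy": -5.6,"dz": 22.8,"gripper": -1},
    {"rx": 0,"ry": 0,"rz": 0,"dx": 0,"dy": 0,"dz": 0,"gripper": -1},
  ],
)

```text
clock: 49.75
tcp_pos: [0.4147, 0.0162, 0.1547]
orientation: [2.129, 2.31, 0.004]
contact_force: [8.6, -7.7, -3.8]
grip_width: 0.008
gripper_force: 39.3
```

Run:
```python
from h import *
tool();tgt([-.14,0,.110])
```

```text
49.75 [0.4147 0.0162 0.1547] [2.129 2.31  0.004] F [ 8.6 -7.7 -3.8] w 0.008 39.3053412437439
tool axes in case
 [[ 0.005  1.     0.001]
 [ 1.    -0.005  0.002]
 [ 0.002  0.001 -1.   ]] j [-0.77  0.22  0.66  2.28 -0.21  0.7   0.12]
here(case) [-0.1332  0.0011  0.1517] -> d(tool mm) [-1.2 -6.9 41.7]
```

step_arm(
  grip_force=60,
  moves=[
    {"rx": 0,"ry": 0,"rz": 0,"dx": 0,"dy": -1,"dz": 12,"gripper": -1},
    {"rx": 0,"ry": 0,"rz": 0,"dx": 0,"dy": 0,"dz": 8,"gripper": -1},
    {"rx": 0,"ry": 0,"rz": 0,"dx": 0,"dy": 0,"dz": 6,"gripper": -1},
    {"rx": 0,"ry": 0,"rz": 0,"dx": 0,"dy": 0,"dz": 5,"gripper": -1},
    {"rx": 0,"ry": 0,"rz": 0,"dx": 0,"dy": 0,"dz": 4,"gripper": -1},
    {"rx": 0,"ry": 0,"rz": 0,"dx": 0,"dy": 0,"dz": 3,"gripper": -1},
    {"rx": 0,"ry": 0,"rz": 0,"dx": 0,"dy": 0,"dz": 0,"gripper": -1},
  ],
)

```text
clock: 50.62
tcp_pos: [0.4116, 0.0188, 0.1183]
orientation: [-2.122, -2.307, -0.004]
contact_force: [-6.1, -0.0, 27.3]
grip_width: 0.007
gripper_force: 73.7
```

Run:
```python
from h import *
tool();tgt([-.14,0,.110])
```

```text
50.625 [0.4116 0.0188 0.1183] [-2.122 -2.307 -0.004] F [-6.1 -0.  27.3] w 0.007 73.71281147003174
tool axes in case
 [[ 0.002  1.     0.007]
 [ 1.    -0.002 -0.003]
 [-0.003  0.007 -1.   ]] j [-0.71  0.3   0.61  2.31 -0.31  0.61  0.21]
here(case) [-0.1361  0.004   0.1153] -> d(tool mm) [-4.  -3.9  5.3]
```

step_arm(
  moves=[
    {"rx": 0,"ry": 0,"rz": 0,"dx": 0,"dy": 0,"dz": 2,"gripper": -1},
    {"rx": 0,"ry": 0,"rz": 0,"dx": 0,"dy": 0,"dz": 0,"gripper": -1},
    {"rx": 0,"ry": 0,"rz": 0,"dx": 0,"dy": 0,"dz": 0,"gripper": -0.45},
    {"rx": 0,"ry": 0,"rz": 0,"dx": 0,"dy": 0,"dz": 0,"gripper": -0.45},
    {"rx": 0,"ry": 0,"rz": 0,"dx": 0,"dy": 0,"dz": 0,"gripper": -0.45},
    {"rx": 0,"ry": 0,"rz": 0,"dx": 0,"dy": 0,"dz": -15,"gripper": -0.45},
    {"rx": 0,"ry": 0,"rz": 0,"dx": 0,"dy": 0,"dz": -30,"gripper": -0.45},
    {"rx": 0,"ry": 0,"rz": 0,"dx": 0,"dy": 0,"dz": -40,"gripper": -0.45},
    {"rx": 0,"ry": 0,"rz": 0,"dx": 0,"dy": 0,"dz": 0,"gripper": -0.45},
  ],
)

```text
clock: 51.75
tcp_pos: [0.4126, 0.0188, 0.2016]
orientation: [-2.123, -2.309, -0.008]
contact_force: [-0.2, 0.2, -1.2]
grip_width: 0.0235
gripper_force: 0.0
```

Run:
```python
from h import *
tool()
c=cam("wrist");f=r.grab_frame("wrist");np.savez("w8.npz",K=c[0],R=c[1],t=c[2]);s=r.grab_frame("side")
cv2.imwrite("pics/wfull8.png",f);cv2.imwrite("pics/sfull8.png",s)
cv2.imwrite("pics/j8.png",cv2.resize(np.hstack([cv2.resize(s[200:340,240:380],(480,480)),f]),(800,343)))
# bar width/pos in wrist: rows
hsv=cv2.cvtColor(f,cv2.COLOR_BGR2GRAY)
for row in (180,220):print(row,hsv[row,295:350].tolist())
```

```text
51.75 [0.4126 0.0188 0.2016] [-2.123 -2.309 -0.008] F [-0.2  0.2 -1.2] w 0.0235 0.0
tool axes in case
 [[ 0.002  1.     0.007]
 [ 1.    -0.002  0.001]
 [ 0.001  0.007 -1.   ]] j [-0.84  0.11  0.71  2.24 -0.11  0.82  0.02]
180 [31, 32, 24, 25, 32, 30, 26, 29, 29, 27, 23, 31, 127, 155, 161, 166, 174, 182, 180, 180, 175, 171, 162, 145, 131, 121, 106, 91, 72, 31, 29, 27, 27, 24, 30, 25, 30, 23, 32, 25, 33, 26, 30, 28, 31, 29, 33, 30, 29, 34, 25, 24, 26, 34, 24]
220 [25, 31, 26, 29, 26, 30, 33, 31, 32, 31, 29, 26, 70, 136, 155, 166, 169, 176, 175, 173, 179, 174, 165, 151, 138, 125, 113, 89, 81, 36, 26, 23, 34, 31, 26, 27, 29, 23, 31, 27, 28, 26, 26, 27, 26, 23, 30, 27, 32, 26, 24, 28, 32, 25, 30]
```

View pics/j8.png

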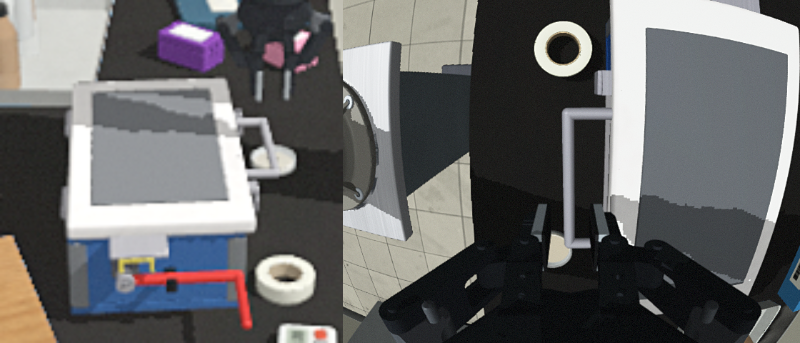

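Run:
```python
from h import *
a=cv2.imread("pics/side0.png",0);b=cv2.imread("pics/sfull8.png",0)
for (x0,y0,x1,y1) in((338,246,362,274),(262,282,345,298)):
    m=cv2.matchTemplate(b[y0-12:y1+12,x0-12:x1+12],a[y0:y1,x0:x1],cv2.TM_CCOEFF_NORMED);_,v,_,l=cv2.minMaxLoc(m);print(v,np.array(l)-12)
```

```text
0.9513453841209412 [0 0]
0.9453561902046204 [0 0]
```

The handle and front edge sit exactly where they were at the start, when the lid was shut (0 px shift). Handing in.

```bash
python3 -c "
from bench import r
print(r.hand_in())"
```

```text
the job is handed in; nothing more can be done
None
```

The job is handed in with both green slide boxes upright in the carrier, the rod back in its clip and the lid pressed shut; no verdict was returned, but the last camera check matched the starting shut position exactly.

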